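Start a light-exposure run: hang the shelf, load the samples, set the timer

TASK

Hang the blue shelf on the light stand's cleat (front tipped up, angled rear strip over the cleat, then dropped level so that its toe locks under the keeper) and stand every red, green and blue bottle in the grey tray, one to a compartment, while the tray is still on the bench. Carry the loaded tray level and set it down inside the hanging shelf's rim; only then press the knob down and turn it clockwise from the red to the green mark, where it must spring up. Leave the amber dark-control bottle and the volumetric flask where they are.

Things in the scene. Friction and masses are not known exactly. Their poses are not given: they have to be found in the camera images.
- station: Fixed light-exposure stand: grey upright lamp panel 350 wide, 252 high, 30 mm thick, white diffuser above; foot plate 18 mm high, to 102 mm in front; control box (100 x 100 x 55 mm high, middle at x -80, y -205 mm) on the right. Origin on the bench under the middle of the panel's front face; +x back through the panel (free space is at -x), +y to its left seen from the front, z up.
- shelf_home (a point): Point of the stand where the shelf's origin lies when the shelf is home: 105 mm in front of the panel, 33 mm up (it settles within about 4 mm). Same axes as the stand.
- cleat_top (a point): Middle of the top edge of the aluminium cleat, 150 mm long, on the panel's front: the edge is 18 mm in front of the panel and 126 mm up; behind it the cleat slopes back and down into a pocket at 60 degrees from level; its front is upright, 20 mm out, and reaches down to 90 mm up. Black end caps keep the strip from sliding off sideways (150 mm between them). Same axes as the stand.
- keeper (a point): Middle of the lower front edge of the dark keeper bar (100 mm long) below the cleat: 10 mm in front of the panel, 48 mm up. The home shelf's toe lies about 9 mm below it, so the shelf cannot be lowered on or lifted off level; tip its front up 0.15 to 0.25 rad so the toe swings forward clear of the keeper, then let the front down once the strip is behind the cleat.
- shelf: Loose blue shelf, 0.36 kg: open frame 168 (x, front to back) x 160 (y) mm, side rails and front lip 40 mm high, back plate 104 mm high with its rear face at x = +85. Origin at the centre of its underside, x to the back, z up; starts level on the bench, underside down. Inside its rim 156 x 148 mm (x -77 to +79); a tray in it rests 28 mm above the underside.
- shelf_bar (a point): Middle of the shelf's steel cross bar, the place to grip it: 10 mm thick (x), 14 mm high, 150 mm long (y), at x = 0, z = 21 mm of the shelf; the frame is open at least 40 mm on either side of it for the fingers. Same axes as the shelf.
- shelf_strip (a point): Middle of the free lower edge of the shelf's angled strip (x = 96.5, z = 77 mm of the shelf). The strip, aluminium, 140 mm long and 4 mm thick, goes from the top of the back plate back and down at 60 degrees from level; at home its sloping lower face lies on the cleat's slope. Same axes as the shelf.
- shelf_toe (a point): Middle of the rear end of the shelf's rubber toe, 6 mm thick and 140 mm long, which stands out from the foot of the back plate (x = 103, z = 3 mm of the shelf) and at home lies just short of or against the panel. Same axes as the shelf.
- tray: Loose grey open tray, 0.26 kg: 144 (x) x 140 (y) mm, walls 40 mm high, 4 mm thick, floor 4 mm; four compartments of 64 x 64 mm, centres at x = +-36, y = +-34 mm. Origin at the centre of its underside, z up; starts level on the bench. It may stand in the shelf either way round, its handle parallel to the panel (x along the shelf's x).
- tray_handle (a point): Middle of the tray's black carrying handle, 165 mm above its underside: a flat bar 9 mm thick (x), 18 mm high, 122 mm long along the tray's y, on two thin posts over the middle of the tray. Same axes as the tray.
- bottle_red: Sample bottle, red: square body 54 x 55 mm, 108 mm high, and a white round cap 30 mm in diameter from 108 to 120 mm up; 0.14 kg. Grip it by the cap. Origin at the centre of its underside, z up, x and y square to its sides; stands upright. Absent in some runs.
- bottle_green: Sample bottle, green; else as the red one. Absent in some runs.
- bottle_blue: Sample bottle, blue; else as the red one. Absent in some runs.
- bottle_red_2: A second red sample bottle, same as the first. Absent in some runs.
- dark_control: Amber round bottle, 60 mm in diameter and 138 mm high, standing near the samples; stays where it is. Origin at the centre of its underside.
- flask: Clear volumetric flask with a long neck and a blue stopper, 80 mm in diameter and 228 mm high, standing left of the stand; stays where it is. Origin at the centre of its underside.
- knob_grip (a point): On the axis of the black selector knob on the control box, half way up its grip bar: the bar is 46 mm long (this frame's x), 12 mm thick (y), 22 mm high, and stands on a disc 54 mm in diameter whose top is 11 mm below this point. The point is 94 mm above the bench when the knob is up and turns with it.
- press (a joint): How far the selector knob is pressed down, m: 0 up, 0.006 fully down. Spring: about 4.5 N to start, 10 N fully down. Unless pressed about 5 mm or more it cannot be turned out of a mark.
- selector (a joint): Turn of the selector knob, rad, growing clockwise seen from above: 0 at the red mark (stopped), 1.2 (its end stop) at the green mark (run). Between the marks it stays down; from about 1.1 on it can spring up.

How it is judged:
By the outcome, as a careful person would: the job done as asked, in the order asked, and still so for the second after the job is handed in, with the robot touching nothing.
Of bottle_red, bottle_green, bottle_blue, bottle_red_2 only 3 to 4 are there at a start; the rules pass over those that are not, and their reading is None.
At some moment in a run one of tray may be knocked a few centimetres aside while the robot is not near it.
Once in a run the grip may slacken for a moment while it holds something.
It also fails if it takes over 208 s, if anything falls off the work surface, if the arm or the gripper's body presses on something with over 40 N, if the wrist force passes 120 N, or if a joint passes its speed limit or range.

ROBOT

A 7-joint arm with a two-finger parallel gripper is mounted at the origin on a cart in front of the work surface, level with it; the furniture and walls round the work are solid. World frame = base frame: x ahead of the robot, y to its left, z up, the work surface at z = 0. Lengths are in m, angles in rad, forces in N, time in s.
With the tool pointing down it reaches from about 0.4 to 0.85 m from the base axis. Payload 10.4 kg.
Tool frame: the origin (TCP) lies midway between the tips of the shut fingers; the grasp point (between the pads) lies 19 mm behind it; z points along the fingers, y is the line along which they close (so a half turn about z gives the same grasp; the last joint's range is limited). The gripper opens to 85 mm and grips with 20 to 120 N. Pads are 22 mm wide; open, the fingers measure 114 mm over their backs; the gripper's body (76 mm by 85 mm) begins 54 mm behind the grasp point. The pads swing forward as they close: fully open they stand 13 mm farther back than shut.
Start: joints at [-0.023, 0.332, -0.065, 1.46, 0.022, 1.35, -0.088], TCP at [0.625, 0, 0.231] pointing down, gripper open.
Joint ranges: [-2.6, 2.6], [-0.5, 2.12], [-1.47, 1.34], [0.16, 2.42], [-1.27, 4.41], [0.06, 2.06], [-2.6, 2.6]. Speed limits (rad/s): [2.22, 2.22, 2.79, 2.79, 3.14, 3.14, 3.14].

INTERFACE

Orientations are given as a unit quaternion [x, y, z, w].
In Python, from workcell import monitor, eyes, manip gives the robot as it stands.
- The arm moves only by the tool send_rows, never from a script. Its arguments are lists of equal length, an entry for each row: "offset": the shift along the tool's x, y, z in mm, a list of three; "roll": the turn about the tool's z in rad. In form: {"offset": [[tx, ty, tz], ...], "roll": [roll, ...]}. A call has exactly 5 rows; each row is the pose to reach, as a shift and turn from the pose commanded when the call began, along the tool's axes at that moment; what a row does not reach only later rows make up. A row lasts 1/12 s, in which the tool goes at most 41.7 mm and 7.16 degrees, less where a joint would pass 70% of its speed; a pose out of reach is approached as far as the arm can. A call with a gripper value outside its range is refused whole. "jaw" is the opening, from 0 (shut) to 1 (fully open), set as the call begins (left out, the last holds). The fingers move at their own pace and stop on an object; "newtons" is the grip in N (left out, the last holds). Time passes only in rows, so rows that repeat a pose let the fingers close, or fill a call up. It gives the time, the measured TCP pose, the force and the opening at its end, in the units of the state.
- monitor.get_obs(): the state, without advancing time (a new reading comes with each control period).
- eyes.camera(name): name is "scene" or "side" or "wrist"; returns (picture, depth): 420x560x3 uint8, blue, green, red; 420x560 float32, m along the optical axis (not along the pixel's ray), 0 where there is no reading.
- eyes.camera_params(name): a dict with "fovy" (degrees; the focal length in pixels is half the picture's height over the tangent of half this angle, whatever the lens; pixels are square), "cx", "cy" (the principal point, pixels), "R" (3x3) and "t" (3): a world point X has camera coordinates R X + t. Camera axes: x right, y down, z forward; pixel columns grow to the right and rows downward; lengths in m; the calibration is good to about 2 mm. A picture is of the moment at which its call begins: read the wrist's pose just before it. camera_params takes no time and is no camera call; for the wrist camera it gives the pose at the moment of the call.
- manip.hand_in(): hands the job in, once; it reports no verdict.
The state is a dict: "clock": time; "joint_pos": joint angles; "joint_velocities": joint speeds; "tau": joint torques, N m; "position": TCP position; "ee_rot": TCP orientation; "ft_force": force on the tool from outside, world axes, zero at the start; "torque": the same for the moment, N m; "grip_width": opening from 0.0 (shut) to 1.0 (fully open).
Only numpy, scipy, OpenCV 4.12 (cv2) and the standard library are available. Lean on these libraries where they do the work, as an engineer would, in place of code of your own. Each camera call takes 0.05 s, during which the arm holds its last target. There are 200 camera calls.

## Working session

There is one attempt and no reset: what is moved stays moved. The work goes in short steps, Python scripts to look and compute and a tool call to move; the robot and the scene stay as the last step left them, time stands still between calls to the robot, and variables do not carry over. Pictures are saved under pics/ and viewed, on a budget of 14 in all, crops included, one or two more only if the job needs it, and the job is handed in when it is done.

Besides the shell and the picture viewer there is one more tool, called after ">>>" as name(argument=value, ...) on one line, values as JSON. send_rows: Moves the arm, as the interface text tells. Its arguments: {"type":"object","properties":{"offset":{"type":"array"},"roll":{"type":"array"},"jaw":{"type":"number"},"newtons":{"type":"number"}},"required":["offset","roll"]}

```bash
ls; mkdir -p pics
cat > h.py <<'E'
import numpy as np, cv2
from workcell import monitor, eyes, manip
from scipy.spatial.transform import Rotation as Rn
def grab(n, save=None):
    p=eyes.camera_params(n); im,d=eyes.camera(n)
    if save: cv2.imwrite(f'pics/{save}.png',im)
    return im,d,p
def f(p): return 210/np.tan(np.radians(p['fovy'])/2)
def cloud(d,p):
    v,u=np.mgrid[:420,:560]; k=f(p)
    c=np.stack([(u-p['cx'])/k*d,(v-p['cy'])/k*d,d],-1)
    return (c-np.array(p['t']))@np.array(p['R'])   # world points HxWx3
def ray(u,v,p,z):
    R=np.array(p['R']);o=-R.T@np.array(p['t']);d=R.T@np.array([(u-p['cx'])/f(p),(v-p['cy'])/f(p),1])
    return o+d*(z-o[2])/d[2]
def st():
    o=monitor.get_obs(); print('t',round(o['clock'],2),'p',np.round(np.array(o['position'])*1e3,1),'q',np.round(o['ee_rot'],3),'F',np.round(o['ft_force'],1),'T',np.round(o['torque'],2),'g',round(o['grip_width'],3)); return o
E
python3 - <<'E'
from h import *
o=st()
print(Rn.from_quat(o['ee_rot']).as_matrix().round(3))
ims=[]
for n in ('scene','side','wrist'):
    im,d,p=grab(n,'a_'+n); print(n,p['fovy'],p['cx'],p['cy'],(-np.array(p['R']).T@p['t']).round(3),(d==0).mean().round(3), np.array(p['R']).round(3).tolist())
E
```

```text
pics
t 0.0 p [624.6   0.  230.5] q [ 0.707  0.707 -0.001 -0.   ] F [-0.8  0.4  0.6] T [-0.03  0.02 -0.03] g 1.002
[[-0.     1.    -0.001]
 [ 1.     0.    -0.   ]
 [-0.    -0.001 -1.   ]]
scene 50.73511606976057 280.833981575105 209.51987493306234 [-0.618  0.847  1.029] 0.005 [[-0.57, -0.821, -0.015], [-0.433, 0.316, -0.844], [0.698, -0.475, -0.536]]
side 49.57493822809096 283.47994621880713 207.9111438245585 [-0.324  0.623  0.931] 0.004 [[-0.541, -0.841, -0.002], [-0.518, 0.335, -0.787], [0.663, -0.425, -0.617]]
wrist 59.386964499031215 281.4110048537085 209.02749984943296 [0.625 0.083 0.373] 0.004 [[1.0, -0.0, -0.001], [0.0, -0.948, 0.318], [-0.001, -0.318, -0.948]]
```

View scene.

View pics/a_scene.png

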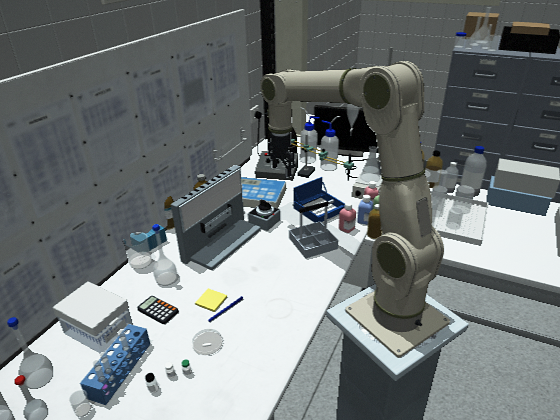

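View pics/a_side.png

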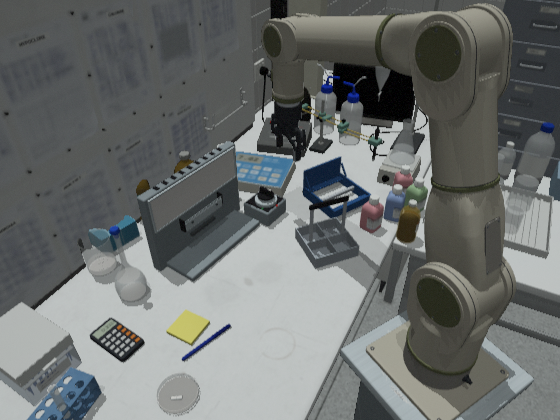

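Scene and side views show the stand (side px ~205,215), blue shelf (337,185), tray (327,235), bottles red (372,212), blue (396,203), green (415,195), a second red (403,178) and amber (409,222). I'll make a top-down map from the depth.

Run:
```python
from h import *
top=np.zeros((800,800,3),np.uint8); hz=np.full((800,800),-1.)
# px: col=(y_max - y)/1mm*.. ; 1.5mm/px ; x up
for n in ('side','scene'):
    im,d,p=grab(n,'b_'+n); X=cloud(d,p); m=(d>0)&(X[...,2]>-.03)&(X[...,2]<.3)
    P=X[m];C=im[m]
    o=np.argsort(P[:,2]);P=P[o];C=C[o]
    r=((1.0-P[:,0])/.00125).astype(int);c=((.3-P[:,1])/.00125).astype(int)
    k=(r>=0)&(r<800)&(c>=0)&(c<800)
    for rr,cc,z,col in zip(r[k],c[k],P[k][:,2],C[k]):
        if z>hz[rr,cc]: hz[rr,cc]=z;top[rr,cc]=col
    hsv=cv2.cvtColor(im,cv2.COLOR_BGR2HSV);H,S,V=cv2.split(hsv)
    ws=(X[...,2]>.01)&(X[...,2]<.16)&(X[...,0]<1)&(X[...,0]>.2)&(np.abs(X[...,1])<.75)&(d>0)
    for nm,mk in dict(red=((H<8)|(H>172))&(S>70)&(V>50),green=(H>40)&(H<85)&(S>50),blue=(H>100)&(H<130)&(S>50),amber=(H>8)&(H<22)&(S>120)).items():
        mm=(mk&ws).astype(np.uint8);nn,lab,stt,ce=cv2.connectedComponentsWithStats(mm)
        for i in range(1,nn):
            if stt[i,4]>60:
                q=X[lab==i]; print(n,nm,stt[i,4],ce[i].round(0),'med',np.median(q,0).round(3),'lo',np.percentile(q,5,0).round(3),'hi',np.percentile(q,95,0).round(3))
cv2.dilate(top,np.ones((2,2)))
t2=cv2.dilate(top,np.ones((3,3),np.uint8)); t2[top.any(-1)]=top[top.any(-1)]
cv2.imwrite('pics/top.png',t2[:,150:])
```

```text
side red 166 [403. 180.] med [ 0.499 -0.376  0.079] lo [ 0.487 -0.395  0.059] hi [ 0.535 -0.36   0.093]
side red 289 [370. 213.] med [ 0.438 -0.172  0.072] lo [ 0.42  -0.209  0.02 ] hi [ 0.462 -0.165  0.091]
side green 63 [324. 116.] med [ 0.908 -0.353  0.144] lo [ 0.894 -0.373  0.139] hi [ 0.931 -0.339  0.151]
side green 97 [343. 127.] med [ 0.818 -0.365  0.137] lo [ 0.811 -0.389  0.118] hi [ 0.829 -0.353  0.15 ]
side green 96 [374. 141.] med [ 0.689 -0.407  0.126] lo [ 0.675 -0.431  0.112] hi [ 0.708 -0.396  0.133]
side green 272 [415. 193.] med [ 0.429 -0.355  0.076] lo [ 0.414 -0.387  0.037] hi [ 0.457 -0.347  0.093]
side blue 1106 [265. 170.] med [ 0.851 -0.052  0.041] lo [ 0.768 -0.14   0.038] hi [0.941 0.028 0.045]
side blue 1423 [331. 182.] med [ 0.692 -0.202  0.038] lo [ 0.538 -0.269  0.017] hi [ 0.703 -0.113  0.097]
side blue 359 [393. 204.] med [ 0.438 -0.269  0.069] lo [ 0.419 -0.301  0.015] hi [ 0.456 -0.258  0.094]
side blue 173 [333. 210.] med [ 0.542 -0.119  0.027] lo [ 0.489 -0.153  0.013] hi [ 0.581 -0.086  0.071]
side blue 1189 [ 74. 390.] med [0.338 0.714 0.064] l
[... 285 characters left out ...]
 [ 0.435 -0.176  0.072] lo [ 0.42  -0.212  0.013] hi [ 0.459 -0.166  0.095]
scene blue 646 [263. 189.] med [ 0.855 -0.058  0.042] lo [ 0.768 -0.147  0.038] hi [0.942 0.025 0.047]
scene blue 851 [315. 196.] med [ 0.693 -0.205  0.04 ] lo [ 0.538 -0.271  0.019] hi [ 0.705 -0.114  0.101]
scene blue 222 [364. 210.] med [ 0.437 -0.272  0.072] lo [ 0.418 -0.303  0.015] hi [ 0.455 -0.259  0.098]
scene blue 142 [315. 216.] med [ 0.559 -0.118  0.028] lo [ 0.459 -0.146  0.013] hi [ 0.615 -0.078  0.086]
scene blue 598 [133. 339.] med [0.336 0.712 0.063] lo [0.295 0.675 0.031] hi [0.375 0.748 0.096]
scene amber 184 [374. 226.] med [ 0.335 -0.233  0.059] lo [ 0.323 -0.247  0.016] hi [ 0.355 -0.222  0.109]
```

View pics/top.png

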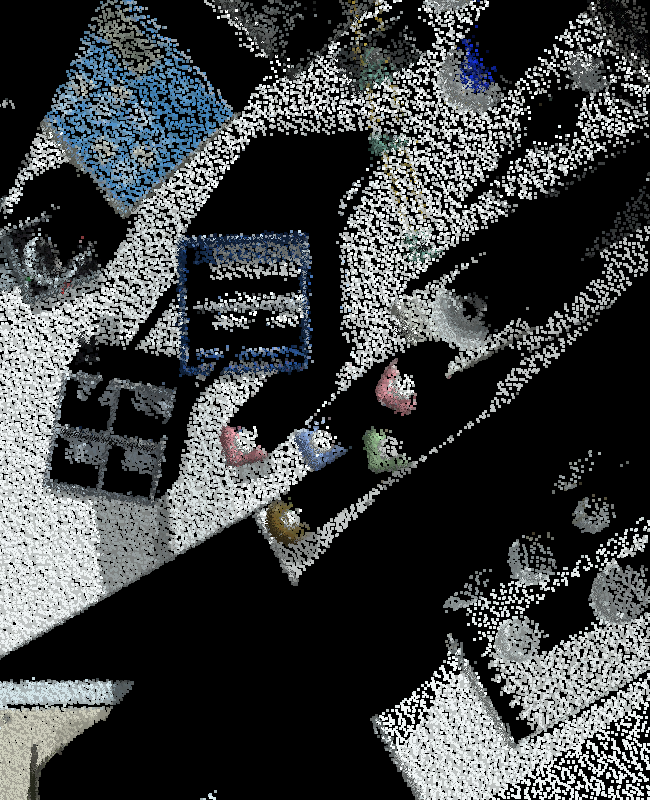

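```bash
cat > meas.py <<'E'
from h import *
def pts(names=('side','scene')):
    P=[];C=[]
    for n in names:
        im,d,p=grab(n); X=cloud(d,p); m=(d>0)&(X[...,2]>-.03)&(X[...,2]<.35)&(X[...,0]<1.1)&(X[...,0]>.2)&(np.abs(X[...,1])<.7)
        P.append(X[m]);C.append(cv2.cvtColor(im,cv2.COLOR_BGR2HSV)[m])
    return np.vstack(P),np.vstack(C)
def rect(q):
    (c,s,a)=cv2.minAreaRect((q[:,:2]*1000).astype(np.float32)); print('  rect c',np.round(c,1),'size',np.round(s,1),'ang',round(a,2),'n',len(q)); return c,s,a
def sel(P,x0,x1,y0,y1,z0,z1): return (P[:,0]>x0)&(P[:,0]<x1)&(P[:,1]>y0)&(P[:,1]<y1)&(P[:,2]>z0)&(P[:,2]<z1)
E
python3 - <<'E'
from meas import *
P,C=pts()
bl=(C[:,0]>100)&(C[:,0]<130)&(C[:,1]>50)
print('table z',np.median(P[sel(P,.4,.6,.0,.3,-.02,.02)][:,2]))
print('shelf rim');rect(P[sel(P,.5,.73,-.3,-.1,.033,.046)&bl])
print('tray rim');rect(P[sel(P,.35,.55,-.13,.1,.035,.045)&(C[:,1]<70)])
print('handle');q=P[sel(P,.35,.55,-.13,.1,.15,.18)];rect(q);print(q[:,2].max())
for nm,x,y in (('red',.45,-.19),('blue',.45,-.28),('green',.44,-.37),('red2',.515,-.385),('amber',.35,-.24)):
    q=P[sel(P,x-.05,x+.05,y-.04,y+.04,.112,.16)]
    w=q[q[:,2]>q[:,2].max()-.006]
    print(nm,'cap',np.median(q,0).round(3) if len(q) else None,len(w)); 
    if len(w)>8:
        c,r=cv2.minEnclosingCircle((w[:,:2]*1000).astype(np.float32)); print('   circ',np.round(c,1),round(r,1),w[:,2].max().round(3))
# panel: points high
q=P[sel(P,.5,1.0,.0,.5,.2,.30)];print('panel top');rect(q); print(np.percentile(q[:,2],[50,98]))
np.savez('pc.npz',P=P,C=C)
h=q[q[:,2]>.245]; 
pl=P[sel(P,.4,.95,.0,.5,.014,.022)];print('foot');rect(pl)
bx=P[sel(P,.55,.8,-.05,.15,.052,.058)];print('box');rect(bx)
kn=P[sel(P,.55,.8,-.05,.15,.095,.112)];print('knob top');rect(kn)
E
```

```text
table z 0.00026148540513678333
shelf rim
  rect c [ 607.7 -188.5] size [198.1 177. ] ang 0.71 n 566
tray rim
  rect c [468.8 -28.3] size [145.6 189.5] ang 78.7 n 717
handle
  rect c [449.4 -23.3] size [123.8  19.1] ang 81.62 n 393
0.17835776233929732
red cap [ 0.447 -0.192  0.118] 66
   circ [ 448.2 -193.9] 16.3 0.122
blue cap [ 0.446 -0.288  0.118] 60
   circ [ 445.7 -289.5] 16.7 0.123
green cap [ 0.439 -0.373  0.118] 41
   circ [ 439.1 -375. ] 16.1 0.122
red2 cap [ 0.515 -0.388  0.118] 15
   circ [ 517.1 -388.1] 13.6 0.126
amber cap [ 0.349 -0.246  0.122] 41
   circ [ 351.9 -252.8] 13.8 0.142
panel top
  rect c [701.8 239.4] size [485.4 421.8] ang 26.07 n 8743
[0.24577042 0.29718508]
foot
  rect c [637.7 249.7] size [499.3 473.5] ang 89.75 n 4062
box
  rect c [699.1  65. ] size [149.7 104.3] ang 32.17 n 394
knob top
  rect c [708.   84.6] size [136.3  44.1] ang 56.54 n 176
```

Run:
```python
from h import *
for n,poly in (('side',[(165,205),(230,160),(235,200),(165,250)]),('scene',[(188,215),(236,180),(236,210),(190,245)])):
    im,d,p=grab(n,'c_'+n); X=cloud(d,p)
    m=np.zeros((420,560),np.uint8);cv2.fillPoly(m,[np.array(poly)],1)
    q=X[(m>0)&(d>0)]; q=q[(q[:,2]>.03)&(q[:,2]<.25)]
    best=None;rng=np.random.default_rng(0)
    for _ in range(500):
        a,b=q[rng.choice(len(q),2,replace=False)]; t=(b-a)[:2]; L=np.hypot(*t)
        if L<.05: continue
        nn=np.array([-t[1],t[0]])/L; e=abs((q[:,:2]-a[:2])@nn)<.003
        if best is None or e.sum()>best.sum(): best=e
    w=q[best];c=w[:,:2].mean(0);u,s,vt=np.linalg.svd(w[:,:2]-c);nn=vt[1]
    if nn[0]<0: nn=-nn
    yaw=np.arctan2(nn[1],nn[0]);tv=np.array([-nn[1],nn[0]])
    print(n,len(q),len(w),'z',np.percentile(w[:,2],[2,98]).round(3),'yaw',np.degrees(yaw).round(2),'d',(c@nn).round(4))
    # whole picture in stand axes
    S=np.stack([X[...,:2]@nn-c@nn,X[...,:2]@tv,X[...,2]],-1)
    mk=(d>0)&(abs(S[...,0])<.004)&(S[...,2]>.12)&(S[...,2]<.24); 
    print(' lateral panel',np.percentile(S[mk][:,1],[0,1,2,5,95,98,99,100]).round(3))
    mk=(d>0)&(abs(S[...,2]-.018)<.003)&(S[...,0]>-.13)&(S[...,0]<-.02); print(' foot lat',np.percentile(S[mk][:,1],[1,5,95,99]).round(3),'x',np.percentile(S[mk][:,0],[1,5,95]).round(3))
    mk=(d>0)&(abs(S[...,2]-.055)<.004)&(S[...,0]>-.15)&(S[...,0]<-.02);h=S[mk][:,1]; print(' box lat',np.histogram(h,bins=np.arange(-.3,.6,.05)))
    mk=(d>0)&(abs(S[...,2]-.252)<.004)&(abs(S[...,0]-.015)<.025);print(' top lat',np.percentile(S[mk][:,1],[1,5,95,99]).round(3),np.percentile(S[mk][:,0],[1,5,95,99]).round(3))
    mk=(d>0)&(S[...,2]>.09)&(S[...,2]<.126)&(S[...,0]<-.008)&(S[...,0]>-.03);print(' cleat lat',np.percentile(S[mk][:,1],[1,5,95,99]).round(3),np.percentile(S[mk][:,0],[1,5,95,99]).round(3),mk.sum())
cv2.imwrite('pics/crop.png',cv2.resize(im,None,fx=1,fy=1)[130:330,130:450].repeat(2,0).repeat(2,1))
```

```text
side 3085 2098 z [0.058 0.204] yaw 21.57 d 0.7334
 lateral panel [-2.801 -0.955 -0.673 -0.161  0.26   0.27   0.272  0.278]
 foot lat [-0.743 -0.162  0.418  0.589] x [-0.127 -0.102 -0.024]
 box lat (array([  8,  72, 191,   0,   0,   0,   0,   0,   0,   0,   7,  51,   0,
         0,   0,  27,  85]), array([-3.00000000e-01, -2.50000000e-01, -2.00000000e-01, -1.50000000e-01,
       -1.00000000e-01, -5.00000000e-02, -5.55111512e-17,  5.00000000e-02,
        1.00000000e-01,  1.50000000e-01,  2.00000000e-01,  2.50000000e-01,
        3.00000000e-01,  3.50000000e-01,  4.00000000e-01,  4.50000000e-01,
        5.00000000e-01,  5.50000000e-01]))
 top lat [-0.172 -0.155  0.161  0.171] [-0.004  0.     0.028  0.03 ]
 cleat lat [-0.966 -0.49   0.592  0.603] [-0.03  -0.028 -0.01  -0.008] 987
scene 1518 882 z [0.07  0.201] yaw 21.66 d 0.7332
 lateral panel [-2.837 -2.78  -0.957 -0.169  0.265  0.273  0.744  0.755]
 foot lat [-0.99  -0.485  0.719  0.801] x [-0.128 -0.117 -0.025]
 box lat (array([  7,  33, 102,   0,   0,   0,   0,   0,   0,   0,   2,  26,   0,
         0,   0,  18,  39]), array([-3.00000000e-01, -2.50000000e-01, -2.00000000e-01, -1.50000000e-01,
       -1.00000000e-01, -5.00000000e-02, -5.55111512e-17,  5.00000000e-02,
        1.00000000e-01,  1.50000000e-01,  2.00000000e-01,  2.50000000e-01,
        3.00000000e-01,  3.50000000e-01,  4.00000000e-01,  4.50000000e-01,
        5.00000000e-01,  5.50000000e-01]))
 top lat [-2.786 -0.942  0.159  0.17 ] [-0.006 -0.002  0.028  0.032]
 cleat lat [-2.807 -0.961  0.746  0.753] [-0.03  -0.028 -0.009 -0.008] 656
```

View pics/crop.png

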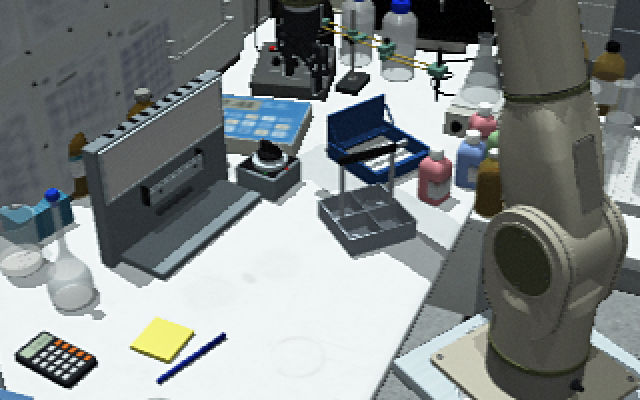

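>>> send_rows(offset=[[0,0,-40],[0,0,-80],[0,0,-120],[0,0,-160],[0,0,-200]], roll=[0,0,0,0,0])

```text
clock: 0.87
position: [0.6245, -0.0, 0.4336]
ee_rot: [0.707, 0.707, 0.0, 0.0]
ft_force: [0.9, 0.5, -0.4]
grip_width: 1.001
```

>>> send_rows(offset=[[0,0,-40],[0,0,-80],[0,0,-120],[0,0,-160],[0,0,-200]], roll=[0,0,0,0,0])

```text
clock: 1.28
position: [0.6141, 0.0009, 0.5758]
ee_rot: [0.706, 0.708, 0.014, 0.014]
ft_force: [0.8, 0.7, -1.6]
grip_width: 1.006
```

>>> send_rows(offset=[[0,0,-40],[0,0,-80],[0,0,-120],[0,0,-160],[0,0,-200]], roll=[0,0,0,0,0])

```text
clock: 1.7
position: [0.5768, 0.0002, 0.6108]
ee_rot: [0.706, 0.707, 0.03, 0.029]
ft_force: [0.3, 0.1, -0.2]
grip_width: 0.995
```

>>> send_rows(offset=[[0,0,40],[0,0,80],[0,0,120],[0,0,160],[0,0,200]], roll=[0,0,0,0,0])

```text
clock: 2.12
position: [0.5933, 0.0006, 0.409]
ee_rot: [0.706, 0.707, 0.029, 0.029]
ft_force: [1.1, -0.1, 0.2]
grip_width: 1.001
```

>>> send_rows(offset=[[0,0,0],[0,0,0],[0,0,0],[0,0,0],[0,0,0]], roll=[0,0,0,0,0])

```text
clock: 2.53
position: [0.5952, 0.0, 0.415]
ee_rot: [0.706, 0.706, 0.032, 0.031]
ft_force: [-0.0, 0.4, 0.1]
grip_width: 0.999
```

>>> send_rows(offset=[[0,-40,0],[0,-80,0],[0,-120,0],[0,-160,0],[0,-200,0]], roll=[0,0,0,0,0])

```text
clock: 2.95
position: [0.3938, -0.0002, 0.3964]
ee_rot: [0.707, 0.706, 0.031, 0.031]
ft_force: [0.5, 0.1, 1.0]
grip_width: 1.003
```

>>> send_rows(offset=[[0,-20,0],[0,-40,0],[0,-60,0],[0,-80,0],[0,-100,0]], roll=[0,0,0,0,0])

```text
clock: 3.37
position: [0.3074, 0.0001, 0.3912]
ee_rot: [0.705, 0.708, 0.032, 0.031]
ft_force: [-1.0, -0.4, 1.0]
grip_width: 0.998
```

Run:
```python
from h import *
o=st();print(np.round(o['joint_pos'],3)); print(Rn.from_quat(o['ee_rot']).as_matrix()[:,2].round(3))
```

```text
t 3.37 p [3.074e+02 1.000e-01 3.912e+02] q [0.705 0.708 0.032 0.031] F [-1.  -0.4  1. ] T [-0.01  0.14  0.01] g 0.998
[-0.272 -0.499  0.063  1.902  0.047  1.65  -0.206]
[ 0.09   0.002 -0.996]
```

>>> send_rows(offset=[[0,-20,0],[0,-40,0],[0,-60,0],[0,-60,0],[0,-60,0]], roll=[0,0,0,0,0])

```text
clock: 3.78
position: [0.2897, -0.0098, 0.3808]
ee_rot: [0.718, 0.695, 0.019, 0.023]
ft_force: [-1.2, -3.3, -0.2]
grip_width: 0.996
```

>>> send_rows(offset=[[0,0,-20],[0,0,-40],[0,0,-60],[0,0,-60],[0,0,-60]], roll=[0,0,0,0,0])

```text
clock: 4.2
position: [0.2869, -0.0003, 0.441]
ee_rot: [0.706, 0.708, 0.022, 0.02]
ft_force: [0.4, -0.3, -0.3]
grip_width: 0.998
```

Run:
```python
from h import *
o=st();print(np.round(o['joint_pos'],3)); print(Rn.from_quat(o['ee_rot']).as_matrix()[:,2].round(3))
```

```text
t 4.2 p [ 2.869e+02 -3.000e-01  4.410e+02] q [0.706 0.708 0.022 0.02 ] F [ 0.4 -0.3 -0.3] T [0.03 0.06 0.05] g 0.998
[ 0.124 -0.479 -0.162  1.785 -0.077  1.769 -0.037]
[ 0.06   0.002 -0.998]
```

>>> send_rows(offset=[[0,-40,0],[0,-80,0],[0,-120,0],[0,-120,0],[0,-120,0]], roll=[0,0,0,0,0])

```text
clock: 4.62
position: [0.2684, 0.0078, 0.4219]
ee_rot: [0.697, 0.717, 0.007, 0.002]
ft_force: [-1.2, 4.8, -0.1]
grip_width: 1.003
```

>>> send_rows(offset=[[0,60,60],[0,60,60],[0,60,60],[0,60,60],[0,60,60]], roll=[0,0,0,0,0])

```text
clock: 5.03
position: [0.3291, 0.0029, 0.3624]
ee_rot: [0.705, 0.709, 0.005, 0.002]
ft_force: [0.4, 0.2, 0.6]
grip_width: 0.998
```

Run:
```python
from h import *
o=st();print(np.round(o['joint_pos'],3)); print(Rn.from_quat(o['ee_rot']).as_matrix().round(3))
```

```text
t 5.03 p [329.1   2.9 362.4] q [0.705 0.709 0.005 0.002] F [0.4 0.2 0.6] T [ 0.02  0.01 -0.  ] g 0.998
[ 0.253 -0.373 -0.277  1.875 -0.104  1.616 -0.006]
[[-0.005  1.     0.01 ]
 [ 1.     0.005  0.004]
 [ 0.004  0.01  -1.   ]]
```

>>> send_rows(offset=[[-15,35,0],[-30,70,0],[-45,105,0],[-60,140,0],[-75,170,0]], roll=[0,0,0,0,0])

```text
clock: 5.45
position: [0.5015, -0.0724, 0.365]
ee_rot: [0.706, 0.709, 0.006, 0.004]
ft_force: [0.4, 0.4, 0.4]
grip_width: 1.004
```

>>> send_rows(offset=[[-15,35,0],[-30,70,0],[-45,105,0],[-60,120,0],[-60,120,0]], roll=[0,0,0,0,0])

```text
clock: 5.87
position: [0.6217, -0.1344, 0.364]
ee_rot: [0.707, 0.708, 0.005, 0.003]
ft_force: [0.0, -1.1, 0.6]
grip_width: 1.002
```

>>> send_rows(offset=[[0,0,0],[0,0,0],[0,0,0],[0,0,0],[0,0,0]], roll=[0,0,0,0,0])

```text
clock: 6.28
position: [0.6196, -0.1303, 0.3655]
ee_rot: [0.705, 0.709, 0.005, 0.003]
ft_force: [-1.3, -0.3, 0.3]
grip_width: 1.003
```

Run:
```python
from h import *
o=st()
im,d,p=grab('wrist','w1');X=cloud(d,p)
hsv=cv2.cvtColor(im,cv2.COLOR_BGR2HSV)
b=(hsv[...,0]>100)&(hsv[...,0]<130)&(hsv[...,1]>90)&(d>0)
q=X[b&(abs(X[...,2]-.04)<.004)];q=q[(q[:,0]>.5)&(q[:,0]<.75)&(q[:,1]>-.32)&(q[:,1]<-.05)]
print(cv2.minAreaRect((q[:,:2]*1e3).astype(np.float32)),len(q))
q=X[(~b)&(abs(X[...,2]-.028)<.003)&(hsv[...,1]<60)&(d>0)];q=q[(q[:,0]>.58)&(q[:,0]<.66)&(q[:,1]>-.30)&(q[:,1]<-.08)]
print('bar',cv2.minAreaRect((q[:,:2]*1e3).astype(np.float32)),len(q),np.median(q,0))
```

```text
t 6.28 p [ 619.6 -130.3  365.5] q [0.705 0.709 0.005 0.003] F [-1.3 -0.3  0.3] T [ 0.02  0.06 -0.02] g 1.003
((644.5720825195312, -163.29737854003906), (215.8156280517578, 219.6873779296875), 1.396071195602417) 1507
bar ((620.8756103515625, -195.5811004638672), (9.970161437988281, 144.77491760253906), 1.7685374021530151) 740 [ 0.62093835 -0.18996767  0.0276992 ]
```

View pics/w1.png

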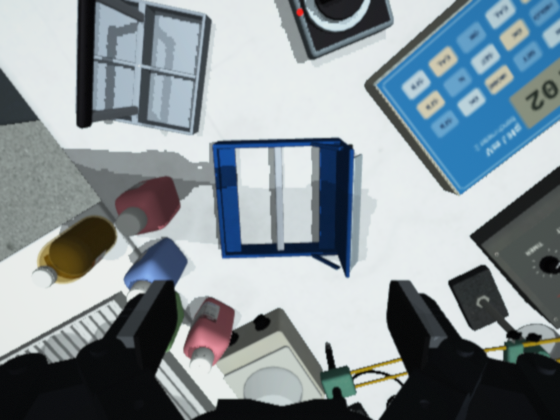

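>>> send_rows(offset=[[-20,0,40],[-40,0,80],[-64,2,120],[-64,2,160],[-64,2,200]], roll=[-0.026,-0.026,-0.026,-0.026,-0.026], jaw=0.4)

```text
clock: 6.75
position: [0.6239, -0.1964, 0.1697]
ee_rot: [0.697, 0.717, 0.005, 0.003]
ft_force: [0.8, -0.1, 0.2]
grip_width: 0.397
```

>>> send_rows(offset=[[0,0,40],[0,0,80],[0,0,80],[0,0,80],[0,0,80]], roll=[0,0,0,0,0])

```text
clock: 7.17
position: [0.6266, -0.1938, 0.0937]
ee_rot: [0.696, 0.718, 0.006, 0.004]
ft_force: [1.1, -0.5, 1.4]
grip_width: 0.393
```

Run:
```python
from h import *
o=st();print(Rn.from_quat(o['ee_rot']).as_matrix().round(4).tolist())
im,d,p=grab('wrist','w2');X=cloud(d,p)
hsv=cv2.cvtColor(im,cv2.COLOR_BGR2HSV)
q=X[(abs(X[...,2]-.028)<.004)&(hsv[...,1]<60)&(d>0)];q=q[(q[:,0]>.58)&(q[:,0]<.66)&(q[:,1]>-.30)&(q[:,1]<-.08)]
print('bar',cv2.minAreaRect((q[:,:2]*1e3).astype(np.float32)),len(q),np.median(q,0))
```

```text
t 7.17 p [ 626.6 -193.8   93.7] q [0.696 0.718 0.006 0.004] F [ 1.1 -0.5  1.4] T [ 0.02 -0.05  0.  ] g 0.393
[[-0.0309, 0.9994, 0.0137], [0.9995, 0.0309, 0.0031], [0.0027, 0.0138, -0.9999]]
bar ((620.6485595703125, -194.84567260742188), (10.011832237243652, 147.1845703125), 1.7772551774978638) 3731 [ 0.62043727 -0.18369301  0.02758437]
```

>>> send_rows(offset=[[0,-7,25],[0,-7,50],[0,-7,75],[0,-7,88],[0,-7,88]], roll=[0,0,0,0,0])

```text
clock: 7.63
position: [0.6187, -0.1933, 0.002]
ee_rot: [0.696, 0.718, 0.005, 0.002]
ft_force: [-0.8, 0.1, -0.9]
grip_width: 0.405
```

>>> send_rows(offset=[[0,0,0],[0,0,0],[0,0,0],[0,0,0],[0,0,0]], roll=[0,0,0,0,0], jaw=0, newtons=60)

```text
clock: 8.05
position: [0.6209, -0.1939, 0.0054]
ee_rot: [0.696, 0.718, 0.006, 0.004]
ft_force: [-1.3, 0.9, 6.9]
grip_width: 0.101
```

>>> send_rows(offset=[[0,0,0],[0,0,-10],[0,0,-20],[0,0,-40],[0,0,-60]], roll=[0,0,0,0,0])

```text
clock: 8.47
position: [0.618, -0.1936, 0.0639]
ee_rot: [0.696, 0.718, 0.005, 0.002]
ft_force: [0.4, 0.0, -2.6]
grip_width: 0.104
```

>>> send_rows(offset=[[0,0,-40],[0,0,-80],[0,0,-120],[0,0,-160],[0,0,-195]], roll=[0,0,0,0,0])

```text
clock: 8.88
position: [0.6162, -0.1944, 0.2621]
ee_rot: [0.696, 0.718, 0.006, 0.004]
ft_force: [2.4, 0.0, -2.9]
grip_width: 0.102
```

>>> send_rows(offset=[[30,-10,0],[60,-21,0],[95,-33,0],[130,-45,0],[165,-57,0]], roll=[0,0,0,0,0])

```text
clock: 9.3
position: [0.5532, -0.0298, 0.2589]
ee_rot: [0.696, 0.718, 0.005, 0.003]
ft_force: [0.5, 0.4, -3.5]
grip_width: 0.106
```

>>> send_rows(offset=[[35,-12,0],[70,-24,0],[105,-36,0],[140,-48,0],[175,-60,0]], roll=[0,0,0,0,0])

```text
clock: 9.72
position: [0.4878, 0.1432, 0.2589]
ee_rot: [0.696, 0.718, 0.005, 0.003]
ft_force: [0.7, 0.8, -3.0]
grip_width: 0.103
```

>>> send_rows(offset=[[30,-10,0],[65,-23,0],[65,-23,0],[65,-23,0],[65,-23,0]], roll=[-0.07,-0.14,-0.21,-0.28,-0.346])

```text
clock: 10.13
position: [0.4634, 0.2066, 0.2588]
ee_rot: [0.56, 0.828, 0.005, 0.004]
ft_force: [0.6, -0.7, -3.1]
grip_width: 0.103
```

Run:
```python
from h import *
o=st();print(Rn.from_quat(o['ee_rot']).as_matrix().round(4).tolist())
p=eyes.camera_params('side')
for u,v in ((188,327),(182,355),(231,326),(165,326),(212,320),(278,343)): print(u,v,ray(u,v,p,0).round(3))
```

```text
t 10.13 p [463.4 206.6 258.8] q [0.56  0.828 0.005 0.004] F [ 0.6 -0.7 -3.1] T [-0.03  0.15 -0.06] g 0.103
[[-0.3729, 0.9278, 0.0116], [0.9279, 0.3729, 0.0034], [-0.0011, 0.0121, -0.9999]]
188 327 [ 0.401  0.441 -0.   ]
182 355 [0.334 0.486 0.   ]
231 326 [0.346 0.35  0.   ]
165 326 [0.435 0.488 0.   ]
212 320 [0.388 0.382 0.   ]
278 343 [0.24  0.278 0.   ]
```

>>> send_rows(offset=[[0,0,40],[0,0,80],[0,0,120],[0,0,160],[0,0,200]], roll=[0,0,0,0,0])

```text
clock: 10.55
position: [0.4663, 0.2066, 0.0573]
ee_rot: [0.562, 0.827, 0.005, 0.004]
ft_force: [0.8, 0.6, -3.1]
grip_width: 0.105
```

>>> send_rows(offset=[[0,0,20],[0,0,35],[0,0,45],[0,0,52],[0,0,52]], roll=[0,0,0,0,0])

```text
clock: 10.97
position: [0.4672, 0.2072, 0.0062]
ee_rot: [0.562, 0.827, 0.005, 0.004]
ft_force: [-0.9, -0.2, -3.5]
grip_width: 0.103
```

>>> send_rows(offset=[[0,0,0],[0,0,0],[0,0,0],[0,0,0],[0,0,-10]], roll=[0,0,0,0,0], jaw=0.4)

```text
clock: 11.38
position: [0.4659, 0.2065, 0.015]
ee_rot: [0.562, 0.827, 0.004, 0.003]
ft_force: [0.2, -0.4, -0.3]
grip_width: 0.395
```

>>> send_rows(offset=[[0,0,-40],[0,0,-80],[0,0,-120],[0,0,-160],[0,0,-200]], roll=[0,0,0,0,0])

```text
clock: 11.8
position: [0.4639, 0.2063, 0.2188]
ee_rot: [0.562, 0.827, 0.005, 0.004]
ft_force: [0.2, 0.6, -0.2]
grip_width: 0.405
```

>>> send_rows(offset=[[0,-10,-40],[0,-40,-80],[0,-80,-120],[0,-120,-160],[0,-160,-200]], roll=[0,0,0,0,0])

```text
clock: 12.22
position: [0.3467, 0.1603, 0.3789]
ee_rot: [0.562, 0.827, 0.005, 0.004]
ft_force: [1.2, 0.4, 0.7]
grip_width: 0.397
```

Run:
```python
from h import *
o=st();print(np.round(o['joint_pos'],3));R=Rn.from_quat(o['ee_rot']).as_matrix();print(R.round(4).tolist())
n=np.array([.9298,.3681]);print('radial z',R[:2,2]@n,'lat',R[:2,2]@[-n[1],n[0]])
```

```text
t 12.22 p [346.7 160.3 378.9] q [0.562 0.827 0.005 0.004] F [1.2 0.4 0.7] T [-0.03 -0.05 -0.  ] g 0.397
[ 0.029 -0.255 -0.454  1.745 -0.11   1.614 -0.041]
[[-0.3689, 0.9294, 0.0119], [0.9295, 0.3689, 0.0043], [-0.0004, 0.0126, -0.9999]]
radial z 0.012605422221418403 lat -0.0003616145443021444
```

>>> send_rows(offset=[[0,-30,-12],[0,-60,-24],[0,-90,-36],[0,-130,-40],[0,-170,-40]], roll=[0,0,0,0,0])

```text
clock: 12.63
position: [0.2456, 0.1208, 0.417]
ee_rot: [0.564, 0.825, 0.004, 0.004]
ft_force: [-0.3, -0.2, 0.2]
grip_width: 0.402
```

>>> send_rows(offset=[[0,-40,0],[0,-80,0],[0,-120,0],[0,-120,0],[0,-120,0]], roll=[0,0,0,0,0])

```text
clock: 13.05
position: [0.2299, 0.1136, 0.4048]
ee_rot: [0.572, 0.82, -0.013, -0.007]
ft_force: [1.4, -3.9, 0.3]
grip_width: 0.395
```

>>> send_rows(offset=[[0,0,-30],[0,0,-60],[0,0,-60],[0,0,-60],[0,0,-60]], roll=[0,0,0,0,0])

```text
clock: 13.47
position: [0.2297, 0.1192, 0.4643]
ee_rot: [0.562, 0.827, -0.013, -0.009]
ft_force: [-0.8, 0.1, -0.6]
grip_width: 0.401
```

```bash
cat > tl.py <<'E'
from h import *
o=st();print(np.round(o['joint_pos'],3));R=Rn.from_quat(o['ee_rot']).as_matrix();print(R.round(4).tolist())
n=np.array([.9298,.3681]);t=np.array([-n[1],n[0]]);print('radial z',(R[:2,2]@n).round(4),'lat',(R[:2,2]@t).round(4),'x',(R[:2,0]@n).round(4),'pos rad/lat',(o['position'][:2]@n-.7333).round(4),(o['position'][:2]@t).round(4))
E
python3 tl.py
```

```text
t 13.47 p [229.7 119.2 464.3] q [ 0.562  0.827 -0.013 -0.009] F [-0.8  0.1 -0.6] T [-0.04 -0.   -0.  ] g 0.401
[-0.362 -0.457 -0.157  1.722 -0.077  1.901 -0.149]
[[-0.3675, 0.9296, -0.0288], [0.93, 0.3673, -0.0111], [0.0002, -0.0308, -0.9995]]
radial z -0.0308 lat 0.0002 x 0.0007 pos rad/lat -0.4759 0.0263
```

>>> send_rows(offset=[[0,-40,0],[0,-80,0],[0,-120,0],[0,-160,0],[0,-200,0]], roll=[0,0,0,0,0])

```text
clock: 13.88
position: [0.196, 0.1069, 0.4364]
ee_rot: [0.553, 0.832, -0.033, -0.046]
ft_force: [0.3, -0.7, -0.3]
grip_width: 0.401
```

>>> send_rows(offset=[[0,-40,0],[0,-80,0],[0,-120,0],[0,-160,0],[0,-200,0]], roll=[0,0,0,0,0])

```text
clock: 14.3
position: [0.1818, 0.0334, 0.3724]
ee_rot: [0.545, 0.825, -0.019, -0.148]
ft_force: [0.8, -1.3, -0.2]
grip_width: 0.398
```

>>> send_rows(offset=[[0,0,0],[0,0,0],[0,0,0],[0,0,0],[0,0,0]], roll=[0,0,0,0,0])

```text
clock: 14.72
position: [0.1823, 0.0341, 0.3737]
ee_rot: [0.545, 0.825, -0.02, -0.147]
ft_force: [-0.4, 0.3, 0.7]
grip_width: 0.396
```

```bash
python3 tl.py
```

```text
t 14.72 p [182.3  34.1 373.7] q [ 0.545  0.825 -0.02  -0.147] F [-0.4  0.3  0.7] T [-0.12 -0.21  0.01] g 0.396
[ 0.017 -0.499 -0.09   1.969 -0.198  1.927  0.303]
[[-0.3634, 0.8935, -0.2639], [0.905, 0.4058, 0.1278], [0.2213, -0.1924, -0.9561]]
radial z -0.1983 lat 0.216 x -0.0047 pos rad/lat -0.5512 -0.0354
```

>>> send_rows(offset=[[-25,17,-20],[-50,34,-40],[-80,55,-66],[-110,75,-91],[-135,92,-112]], roll=[0,0,0,0,0])

```text
clock: 15.13
position: [0.3443, -0.0661, 0.4332]
ee_rot: [0.545, 0.825, -0.02, -0.147]
ft_force: [0.9, -0.9, -0.2]
grip_width: 0.405
```

>>> send_rows(offset=[[-25,17,-20],[-48,33,-39],[-60,10,-38],[-78,-20,-36],[-96,-50,-34]], roll=[0,0,0,0,0])

```text
clock: 15.55
position: [0.3421, -0.1773, 0.4529]
ee_rot: [0.544, 0.826, -0.02, -0.148]
ft_force: [0.6, -0.5, 0.5]
grip_width: 0.4
```

>>> send_rows(offset=[[-18,-31,2],[-36,-62,4],[-54,-93,6],[-72,-124,8],[-90,-155,10]], roll=[0,0,0,0,0])

```text
clock: 15.97
position: [0.2323, -0.3208, 0.4541]
ee_rot: [0.545, 0.825, -0.02, -0.147]
ft_force: [0.4, -1.4, 0.0]
grip_width: 0.401
```

```bash
cat >> tl.py <<'E'
print('tilt xy',R[:2,2].round(3),'az/r',np.degrees(np.arctan2(o['position'][1],o['position'][0])).round(1),np.hypot(*o['position'][:2]).round(3))
import sys
for a in sys.argv[1:]:
    w=np.array(eval(a)); print('to',a,(R.T@(w-np.array(o['position'])*1e3)).round(0))
E
python3 tl.py '(160,-420,450)' '(215,-560,700)'
```

```text
t 15.97 p [ 232.3 -320.8  454.1] q [ 0.545  0.825 -0.02  -0.147] F [ 0.4 -1.4  0. ] T [-0.17 -0.32 -0.  ] g 0.401
[ 0.343 -0.02   0.405  1.434  0.103  2.009  1.181]
[[-0.3633, 0.8934, -0.2641], [0.905, 0.4058, 0.1276], [0.2212, -0.1927, -0.956]]
radial z -0.1986 lat 0.2159 x -0.0047 pos rad/lat -0.6354 -0.3837
tilt xy [-0.264  0.128] az/r -54.1 0.396
to (160,-420,450) [ -64. -104.   10.]
to (215,-560,700) [-156. -160. -261.]
```

>>> send_rows(offset=[[-20,-28,-10],[-42,-56,-20],[-64,-84,-35],[-75,-95,-65],[-86,-105,-95]], roll=[0,0,0,0,0])

```text
clock: 16.38
position: [0.1858, -0.4347, 0.4883]
ee_rot: [0.548, 0.823, -0.011, -0.151]
ft_force: [0.4, -0.1, -2.5]
grip_width: 0.4
```

>>> send_rows(offset=[[-16,-13,-35],[-32,-26,-70],[-48,-39,-105],[-64,-52,-140],[-80,-65,-175]], roll=[0,0,0,0,0])

```text
clock: 16.8
position: [0.1969, -0.4823, 0.5181]
ee_rot: [0.552, 0.825, -0.035, -0.119]
ft_force: [-1.9, -2.4, -4.0]
grip_width: 0.4
```

```bash
python3 tl.py '(215,-560,800)'
```

```text
t 16.8 p [ 196.9 -482.3  518.1] q [ 0.552  0.825 -0.035 -0.119] F [-1.9 -2.4 -4. ] T [-0.22 -0.25  0.03] g 0.4
[ 0.326  0.347  1.021  1.028 -0.091  2.057  1.692]
[[-0.3622, 0.9018, -0.2358], [0.9186, 0.3882, 0.0738], [0.1581, -0.1899, -0.969]]
radial z -0.1921 lat 0.1554 x 0.0014 pos rad/lat -0.7277 -0.5209
tilt xy [-0.236  0.074] az/r -67.8 0.521
to (215,-560,800) [ -33.  -67. -283.]
```

>>> send_rows(offset=[[-5,-10,-40],[-10,-20,-80],[-15,-30,-120],[-20,-40,-160],[-25,-50,-200]], roll=[0,0,0,0,0])

```text
clock: 17.22
position: [0.2704, -0.4515, 0.5616]
ee_rot: [0.489, 0.867, -0.067, -0.073]
ft_force: [-4.5, -4.5, -1.9]
grip_width: 0.404
```

>>> send_rows(offset=[[-5,-10,-40],[-10,-20,-80],[-15,-30,-120],[-20,-40,-160],[-25,-50,-200]], roll=[0,0,0,0,0])

```text
clock: 17.63
position: [0.3189, -0.4189, 0.6136]
ee_rot: [0.447, 0.89, -0.093, -0.015]
ft_force: [-3.5, -4.0, -2.8]
grip_width: 0.401
```

```bash
python3 tl.py '(215,-560,800)'
```

```text
t 17.63 p [ 318.9 -418.9  613.6] q [ 0.447  0.89  -0.093 -0.015] F [-3.5 -4.  -2.8] T [-0.05  0.1  -0.04] g 0.401
[-0.007  0.291  1.123  0.869 -0.105  2.056  1.674]
[[-0.6002, 0.7922, -0.1101], [0.7979, 0.5835, -0.1513], [-0.0557, -0.1787, -0.9823]]
radial z -0.1581 lat -0.1002 x -0.2644 pos rad/lat -0.591 -0.5069
tilt xy [-0.11  -0.151] az/r -52.7 0.526
to (215,-560,800) [ -61. -198. -150.]
```

>>> send_rows(offset=[[22,13,26],[44,26,52],[66,40,77],[88,53,103],[105,63,123]], roll=[0,0,0,0,0])

```text
clock: 18.05
position: [0.2937, -0.351, 0.5329]
ee_rot: [0.454, 0.886, -0.097, -0.011]
ft_force: [-0.6, -4.1, -2.6]
grip_width: 0.398
```

>>> send_rows(offset=[[20,10,20],[35,21,41],[35,21,41],[35,21,41],[35,21,41]], roll=[0,0,0,0,0])

```text
clock: 18.47
position: [0.2847, -0.318, 0.4876]
ee_rot: [0.454, 0.886, -0.096, -0.012]
ft_force: [0.1, -0.2, 0.8]
grip_width: 0.4
```

```bash
python3 tl.py '(180,-180,430)' '(80,-80,430)'
```

```text
t 18.47 p [ 284.7 -318.   487.6] q [ 0.454  0.886 -0.096 -0.012] F [ 0.1 -0.2  0.8] T [ 0.17 -0.09 -0.02] g 0.4
[-0.534 -0.335  0.806  1.491  0.45   1.925  1.009]
[[-0.5872, 0.8021, -0.1087], [0.8068, 0.5691, -0.1589], [-0.0656, -0.1809, -0.9813]]
radial z -0.1595 lat -0.1077 x -0.249 pos rad/lat -0.5857 -0.4005
tilt xy [-0.109 -0.159] az/r -48.2 0.427
to (180,-180,430) [177.   5.  46.]
to (80,-80,430) [316. -18.  41.]
```

>>> send_rows(offset=[[35,1,9],[70,2,18],[105,3,27],[140,4,36],[177,5,46]], roll=[0,0,0,0,0])

```text
clock: 18.88
position: [0.2067, -0.2185, 0.4493]
ee_rot: [0.453, 0.886, -0.094, -0.009]
ft_force: [-0.7, -0.8, 0.9]
grip_width: 0.398
```

>>> send_rows(offset=[[40,-6,0],[80,-12,0],[120,-18,0],[120,-18,0],[120,-18,0]], roll=[0,0,0,0,0])

```text
clock: 19.3
position: [0.1794, -0.1935, 0.4541]
ee_rot: [0.453, 0.886, -0.096, -0.011]
ft_force: [-0.4, 0.2, 0.4]
grip_width: 0.403
```

```bash
python3 tl.py '(80,-80,430)'
```

```text
t 19.3 p [ 179.4 -193.5  454.1] q [ 0.453  0.886 -0.096 -0.011] F [-0.4  0.2  0.4] T [ 0.15 -0.1   0.02] g 0.403
[ 0.609 -0.495 -0.115  1.78   0.144  1.867  1.175]
[[-0.5899, 0.8004, -0.1062], [0.8047, 0.5719, -0.1592], [-0.0667, -0.1794, -0.9815]]
radial z -0.1573 lat -0.109 x -0.2523 pos rad/lat -0.6377 -0.246
tilt xy [-0.106 -0.159] az/r -47.2 0.264
to (80,-80,430) [152. -10.  16.]
```

>>> send_rows(offset=[[40,-3,4],[80,-6,8],[120,-9,12],[120,-9,12],[120,-9,12]], roll=[0,0,0,0,0])

```text
clock: 19.72
position: [0.1755, -0.1748, 0.4342]
ee_rot: [0.459, 0.882, -0.094, -0.038]
ft_force: [0.1, 0.8, -0.1]
grip_width: 0.4
```

```bash
python3 tl.py '(80,-80,430)'
```

```text
t 19.72 p [ 175.5 -174.8  434.2] q [ 0.459  0.882 -0.094 -0.038] F [ 0.1  0.8 -0.1] T [ 0.12 -0.14 -0.04] g 0.4
[ 0.489 -0.497 -0.08   1.825  0.153  1.896  1.074]
[[-0.5753, 0.8035, -0.1532], [0.8177, 0.5604, -0.1314], [-0.0197, -0.2008, -0.9794]]
radial z -0.1908 lat -0.0657 x -0.2339 pos rad/lat -0.6345 -0.2272
tilt xy [-0.153 -0.131] az/r -44.9 0.248
to (80,-80,430) [133. -23.   6.]
```

>>> send_rows(offset=[[40,-5,2],[80,-12,4],[120,-18,6],[120,-18,6],[120,-18,6]], roll=[0,0,0,0,0])

```text
clock: 20.13
position: [0.1556, -0.1652, 0.3513]
ee_rot: [0.433, 0.896, -0.041, -0.086]
ft_force: [0.3, -1.3, -0.5]
grip_width: 0.395
```

```bash
python3 tl.py '(80,-80,430)' '(260,-210,430)'
```

```text
t 20.13 p [ 155.6 -165.2  351.3] q [ 0.433  0.896 -0.041 -0.086] F [ 0.3 -1.3 -0.5] T [ 0.03 -0.23  0.04] g 0.395
[ 0.61  -0.496 -0.081  1.995  0.06   1.805  1.221]
[[-0.6097, 0.7698, -0.1891], [0.7838, 0.6211, 0.0013], [0.1184, -0.1474, -0.982]]
radial z -0.1753 lat 0.0708 x -0.2784 pos rad/lat -0.6495 -0.2109
tilt xy [-0.189  0.001] az/r -46.7 0.227
to (80,-80,430) [122. -17. -63.]
to (260,-210,430) [-89.  41. -97.]
```

>>> send_rows(offset=[[3,33,-20],[6,66,-40],[9,99,-58],[12,133,-76],[15,168,-95]], roll=[0,0,0,0,0])

```text
clock: 20.55
position: [0.2941, -0.0526, 0.4222]
ee_rot: [0.441, 0.893, -0.04, -0.086]
ft_force: [0.5, -1.0, 0.2]
grip_width: 0.4
```

>>> send_rows(offset=[[4,35,-20],[7,70,-39],[42,78,-36],[80,86,-33],[115,94,-30]], roll=[0,0,0,0,0])

```text
clock: 20.97
position: [0.3034, 0.0966, 0.4505]
ee_rot: [0.44, 0.893, -0.039, -0.088]
ft_force: [1.0, 0.9, 0.0]
grip_width: 0.398
```

>>> send_rows(offset=[[38,8,3],[76,16,6],[114,24,10],[152,32,14],[190,40,17]], roll=[0,0,0,0,0])

```text
clock: 21.38
position: [0.2168, 0.2723, 0.451]
ee_rot: [0.44, 0.893, -0.039, -0.087]
ft_force: [1.3, 0.7, -0.7]
grip_width: 0.398
```

```bash
python3 tl.py '(75,270,440)' '(50,180,440)'
```

```text
t 21.38 p [216.8 272.3 451. ] q [ 0.44   0.893 -0.039 -0.087] F [ 1.3  0.7 -0.7] T [ 0.02 -0.33 -0.03] g 0.398
[ 0.373 -0.304 -0.922  1.555 -0.362  1.923  0.047]
[[-0.5971, 0.7793, -0.19], [0.793, 0.6092, 0.0067], [0.121, -0.1467, -0.9818]]
radial z -0.1742 lat 0.0762 x -0.2633 pos rad/lat -0.4315 0.1734
tilt xy [-0.19   0.007] az/r 51.5 0.348
to (75,270,440) [  82. -110.   38.]
to (50,180,440) [  25. -185.   42.]
```

>>> send_rows(offset=[[20,-28,10],[41,-55,19],[62,-83,29],[82,-110,38],[82,-110,38]], roll=[0,0,0,0,0])

```text
clock: 21.8
position: [0.084, 0.2701, 0.4411]
ee_rot: [0.441, 0.893, -0.039, -0.086]
ft_force: [0.4, 0.1, 0.0]
grip_width: 0.395
```

>>> send_rows(offset=[[-26,-30,2],[-40,-48,3],[-40,-48,3],[-40,-48,3],[-40,-48,3]], roll=[0,0,0,0,0])

```text
clock: 22.22
position: [0.0738, 0.2228, 0.4455]
ee_rot: [0.441, 0.893, -0.038, -0.085]
ft_force: [0.2, -1.5, 1.1]
grip_width: 0.398
```

```bash
python3 tl.py '(40,160,430)' '(240,220,400)'
```

```text
t 22.22 p [ 73.8 222.8 445.5] q [ 0.441  0.893 -0.038 -0.085] F [ 0.2 -1.5  1.1] T [-0.06 -0.19 -0.05] g 0.398
[-0.756 -0.496 -0.234  1.791 -0.285  1.926 -0.391]
[[-0.5971, 0.7803, -0.1858], [0.7934, 0.6087, 0.0066], [0.1183, -0.1434, -0.9826]]
radial z -0.1703 lat 0.0746 x -0.2632 pos rad/lat -0.5827 0.18
tilt xy [-0.186  0.007] az/r 71.7 0.235
to (40,160,430) [-31. -62.  21.]
to (240,220,400) [-107.  135.   14.]
```

>>> send_rows(offset=[[-16,-31,10],[-31,-62,21],[-31,-62,21],[-31,-62,21],[-31,-62,21]], roll=[0,0,0,0,0])

```text
clock: 22.63
position: [0.0743, 0.2114, 0.4327]
ee_rot: [0.452, 0.886, -0.056, -0.09]
ft_force: [3.0, -3.0, 0.5]
grip_width: 0.398
```

```bash
python3 tl.py '(30,100,430)' '(240,220,400)'
```

```text
t 22.63 p [ 74.3 211.4 432.7] q [ 0.452  0.886 -0.056 -0.09 ] F [ 3.  -3.   0.5] T [-0.09 -0.35 -0.02] g 0.398
[-0.84  -0.497 -0.173  1.826 -0.265  1.928 -0.437]
[[-0.5759, 0.7903, -0.2093], [0.8103, 0.5857, -0.0181], [0.1083, -0.18, -0.9777]]
radial z -0.2012 lat 0.0602 x -0.2372 pos rad/lat -0.5864 0.1692
tilt xy [-0.209 -0.018] az/r 70.6 0.224
to (30,100,430) [ -65. -100.   14.]
to (240,220,400) [-92. 142.  -3.]
```

>>> send_rows(offset=[[-30,-14,0],[-60,-28,0],[-92,-43,0],[-92,-43,0],[-92,-43,0]], roll=[0,0,0,0,0])

```text
clock: 23.05
position: [0.0977, 0.1786, 0.4207]
ee_rot: [0.434, 0.892, -0.079, -0.099]
ft_force: [-0.6, -0.4, -0.0]
grip_width: 0.398
```

```bash
python3 tl.py '(30,100,430)' '(240,220,400)'
```

```text
t 23.05 p [ 97.7 178.6 420.7] q [ 0.434  0.892 -0.079 -0.099] F [-0.6 -0.4 -0. ] T [ 0.11 -0.23  0.02] g 0.398
[-0.503 -0.497 -0.279  1.85  -0.28   1.983 -0.157]
[[-0.6035, 0.7588, -0.2449], [0.79, 0.6106, -0.0547], [0.108, -0.2265, -0.968]]
radial z -0.2478 lat 0.0393 x -0.2703 pos rad/lat -0.5767 0.1301
tilt xy [-0.245 -0.055] az/r 61.3 0.204
to (30,100,430) [ -20. -101.   12.]
to (240,220,400) [-55. 138. -17.]
```

>>> send_rows(offset=[[-27,9,-11],[-54,19,-22],[-81,28,-33],[-108,37,-43],[-132,46,-53]], roll=[0,0,0,0,0])

```text
clock: 23.47
position: [0.2277, 0.1015, 0.4474]
ee_rot: [0.441, 0.889, -0.079, -0.098]
ft_force: [-0.3, -0.0, 0.6]
grip_width: 0.401
```

>>> send_rows(offset=[[-27,9,-11],[-54,19,-22],[-81,28,-33],[-108,37,-43],[-132,46,-53]], roll=[0,0,0,0,0])

```text
clock: 23.88
position: [0.3543, 0.0263, 0.4742]
ee_rot: [0.441, 0.889, -0.08, -0.097]
ft_force: [0.3, 0.9, -0.6]
grip_width: 0.402
```

>>> send_rows(offset=[[-27,9,-11],[-54,19,-22],[-81,28,-33],[-108,37,-43],[-132,46,-53]], roll=[0,0,0,0,0])

```text
clock: 24.3
position: [0.4597, -0.0383, 0.4887]
ee_rot: [0.442, 0.888, -0.077, -0.1]
ft_force: [1.9, -0.1, -1.0]
grip_width: 0.398
```

>>> send_rows(offset=[[4,-9,-39],[9,-18,-78],[13,-27,-116],[17,-36,-155],[22,-45,-194]], roll=[0,0,0,0,0])

```text
clock: 24.72
position: [0.4539, -0.0411, 0.5209]
ee_rot: [0.442, 0.892, -0.067, -0.066]
ft_force: [-0.2, 1.5, 0.1]
grip_width: 0.398
```

```bash
python3 tl.py
```

```text
t 24.72 p [453.9 -41.1 520.9] q [ 0.442  0.892 -0.067 -0.066] F [-0.2  1.5  0.1] T [ 0.03 -0.15  0.02] g 0.398
[-1.071  0.175  1.248  1.19  -0.081  2.058  0.805]
[[-0.6008, 0.7796, -0.1765], [0.7973, 0.6003, -0.0624], [0.0573, -0.1782, -0.9823]]
radial z -0.1871 lat 0.007 x -0.2652 pos rad/lat -0.3264 -0.2053
tilt xy [-0.176 -0.062] az/r -5.2 0.456
```

>>> send_rows(offset=[[11,16,22],[22,33,45],[33,49,67],[44,66,90],[54,82,112]], roll=[0,0,0,0,0])

```text
clock: 25.13
position: [0.4657, 0.0459, 0.3985]
ee_rot: [0.441, 0.893, -0.066, -0.066]
ft_force: [1.0, -0.3, 0.7]
grip_width: 0.4
```

>>> send_rows(offset=[[11,16,22],[22,33,45],[33,49,67],[44,66,90],[54,82,112]], roll=[0,0,0,0,0])

```text
clock: 25.55
position: [0.4775, 0.1317, 0.2769]
ee_rot: [0.441, 0.893, -0.066, -0.066]
ft_force: [-0.2, 0.1, 0.2]
grip_width: 0.404
```

>>> send_rows(offset=[[11,16,22],[22,33,45],[33,49,67],[44,66,90],[54,82,112]], roll=[0.055,0.11,0.165,0.22,0.273])

```text
clock: 25.97
position: [0.4891, 0.2177, 0.1552]
ee_rot: [0.559, 0.824, -0.075, -0.056]
ft_force: [-0.0, 0.4, 0.6]
grip_width: 0.402
```

```bash
cat > bar.py <<'E'
from h import *
im,d,p=grab('wrist','w3');X=cloud(d,p)
hsv=cv2.cvtColor(im,cv2.COLOR_BGR2HSV)
n=np.array([.9298,.3681]);t=np.array([-n[1],n[0]])
k=(abs(X[...,2]-.028)<.004)&(hsv[...,1]<70)&(d>0);q=X[k];S=np.c_[q[:,:2]@n-.7333,q[:,:2]@t]
m=(abs(S[:,0]+.225)<.03)&(abs(S[:,1]-.02)<.09);q=q[m];S=S[m]
print(len(q),cv2.minAreaRect((q[:,:2]*1e3).astype(np.float32)),'stand',cv2.minAreaRect((S*1e3).astype(np.float32)))
E
python3 bar.py; python3 tl.py '(462.5,205.3,10)'
```

```text
2346 ((468.39544677734375, 206.15200805664062), (10.519421577453613, 147.2021484375), 21.859228134155273) stand ((-221.90138244628906, 19.26375961303711), (10.519554138183594, 147.20401000976562), 0.2610349953174591)
t 26.02 p [486.9 221.1 150.6] q [ 0.559  0.824 -0.077 -0.057] F [-4.3  3.  -4.2] T [ 0.26  0.06 -0.04] g 0.401
[-1.274  0.522  1.04   1.681 -0.435  1.405  0.246]
[[-0.3687, 0.9119, -0.1802], [0.9295, 0.3633, -0.063], [0.0081, -0.1907, -0.9816]]
radial z -0.1907 lat 0.0078 x -0.0006 pos rad/lat -0.1992 0.0263
tilt xy [-0.18  -0.063] az/r 24.4 0.535
to (462.5,205.3,10) [ -7.  -1. 143.]
```

>>> send_rows(offset=[[-2,0,30],[-4,1,60],[-5,1,90],[-5,1,115],[-5,1,125]], roll=[0,0,0,0,0])

```text
clock: 26.43
position: [0.4674, 0.2042, 0.0305]
ee_rot: [0.558, 0.824, -0.077, -0.057]
ft_force: [-0.8, 0.0, 0.0]
grip_width: 0.399
```

>>> send_rows(offset=[[0,0,8],[0,0,15],[0,0,18],[0,0,18],[0,0,18]], roll=[0,0,0,0,0])

```text
clock: 26.85
position: [0.465, 0.2038, 0.0158]
ee_rot: [0.559, 0.824, -0.074, -0.058]
ft_force: [-0.2, 0.2, -0.6]
grip_width: 0.399
```

```bash
python3 tl.py '(465,205,10)'; python3 bar.py
```

```text
t 26.85 p [465.  203.8  15.8] q [ 0.559  0.824 -0.074 -0.058] F [-0.2  0.2 -0.6] T [ 0.06 -0.15 -0.06] g 0.399
[-1.21   0.636  0.931  1.855 -0.554  1.149  0.344]
[[-0.369, 0.9122, -0.1782], [0.9294, 0.3646, -0.0579], [0.0121, -0.1869, -0.9823]]
radial z -0.187 lat 0.0117 x -0.001 pos rad/lat -0.2259 0.0183
tilt xy [-0.178 -0.058] az/r 23.7 0.508
to (465,205,10) [1. 1. 6.]
8158 ((462.9630432128906, 212.8289031982422), (54.808876037597656, 124.29811096191406), 38.903011322021484) stand ((-224.49472045898438, 27.471637725830078), (54.8095817565918, 124.29969787597656), 17.304807662963867)
```

>>> send_rows(offset=[[0,1,3],[0,1,5],[0,1,5],[0,1,5],[0,1,5]], roll=[0,0,0,0,0], jaw=0, newtons=25)

```text
clock: 27.32
position: [0.465, 0.204, 0.0105]
ee_rot: [0.559, 0.824, -0.074, -0.058]
ft_force: [0.2, 0.2, 5.2]
grip_width: 0.126
```

>>> send_rows(offset=[[0,-1,-5],[0,-3,-15],[0,-5,-25],[0,-8,-39],[0,-11,-59]], roll=[0,0,0,0,0])

```text
clock: 27.73
position: [0.4637, 0.2025, 0.0705]
ee_rot: [0.559, 0.824, -0.076, -0.059]
ft_force: [0.8, -0.3, -3.0]
grip_width: 0.108
```

>>> send_rows(offset=[[0,-5,-25],[0,-10,-49],[0,-15,-74],[0,-15,-74],[0,-15,-74]], roll=[0,0,0,0,0], newtons=100)

```text
clock: 28.15
position: [0.4648, 0.202, 0.1469]
ee_rot: [0.559, 0.824, -0.074, -0.058]
ft_force: [0.2, 0.0, -3.9]
grip_width: 0.086
```

```bash
python3 tl.py
python3 - <<'E'
from h import *
im,d,p=grab('side','s1');cv2.imwrite('pics/s1c.png',im[150:330,120:380].repeat(2,0).repeat(2,1))
E
```

```text
t 28.15 p [464.8 202.  146.9] q [ 0.559  0.824 -0.074 -0.058] F [ 0.2  0.  -3.9] T [ 0.08 -0.22  0.  ] g 0.086
[-1.325  0.458  1.075  1.765 -0.399  1.367  0.246]
[[-0.3685, 0.9124, -0.1779], [0.9295, 0.3645, -0.0563], [0.0135, -0.1861, -0.9824]]
radial z -0.1862 lat 0.0132 x -0.0005 pos rad/lat -0.2268 0.0167
tilt xy [-0.178 -0.056] az/r 23.5 0.507
```

View pics/s1c.png

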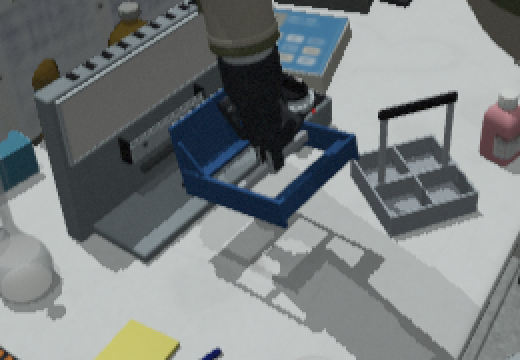

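Side crop shows the shelf held with its front tipped up (front lip about px 285,205), clear of stand and tray. Moving it to just in front of the cleat.

>>> send_rows(offset=[[-6,20,0],[-12,40,8],[-18,60,16],[-18,75,28],[-18,86,40]], roll=[0,0,0,0,0])

```text
clock: 28.62
position: [0.5425, 0.2136, 0.0875]
ee_rot: [0.559, 0.824, -0.076, -0.059]
ft_force: [0.3, 0.5, -2.6]
grip_width: 0.083
```

>>> send_rows(offset=[[0,0,0],[0,0,0],[0,0,0],[0,0,0],[0,0,0]], roll=[0,0,0,0,0])

```text
clock: 29.03
position: [0.5421, 0.2142, 0.0905]
ee_rot: [0.559, 0.824, -0.074, -0.058]
ft_force: [-0.1, 1.3, -4.3]
grip_width: 0.087
```

```bash
python3 tl.py
cat > shp.py <<'E'
from h import *
o=monitor.get_obs();n=np.array([.9298,.3681]);t=np.array([-n[1],n[0]])
for nm in ('side','scene'):
    im,d,p=grab(nm,'s2_'+nm);X=cloud(d,p);hsv=cv2.cvtColor(im,cv2.COLOR_BGR2HSV)
    k=(hsv[...,0]>100)&(hsv[...,0]<130)&(hsv[...,1]>90)&(d>0)
    q=X[k];S=np.c_[q[:,:2]@n-.7333,q[:,:2]@t,q[:,2]]*1e3
    S=S[(S[:,0]>-280)&(S[:,0]<0)&(abs(S[:,1])<110)&(S[:,2]>25)]
    print(nm,len(S),'ext',np.percentile(S,[.5,99.5],0).round(0).tolist())
    # front lip front face: min radial as function of z
    f0=S[(abs(S[:,1])<60)&(S[:,0]<-150)];
    if len(f0)>20:
        lo=np.percentile(f0[:,0],3);print(' lip',lo.round(1), 'z',np.percentile(f0[:,2],[1,50,99]).round(1))
    for s in (-1,1):   # rails
        r=S[(abs(S[:,1]*s-77)<6)]
        b=[]
        for x in range(-230,-40,15):
            w=r[(r[:,0]>=x)&(r[:,0]<x+15)]
            if len(w)>4: b.append((x+7.5,np.percentile(w[:,2],95)))
        print(' rail',s,np.round(b,0).tolist())
    bp=S[(S[:,2]>100)&(abs(S[:,1])<70)]
    if len(bp)>20: print(' backplate fit radial=a+b z',np.polyfit(bp[:,2],bp[:,0],1).round(3),'max z',np.percentile(bp[:,2],99).round(1),'lat',np.percentile(S[S[:,2]>100][:,1],[1,99]).round(1))
E
python3 shp.py
```

```text
t 29.03 p [542.1 214.2  90.5] q [ 0.559  0.824 -0.074 -0.058] F [-0.1  1.3 -4.3] T [ 0.06 -0.24  0.  ] g 0.087
[-1.105  0.683  0.95   1.599 -0.536  1.353  0.339]
[[-0.3687, 0.9122, -0.179], [0.9295, 0.3644, -0.0576], [0.0127, -0.1876, -0.9822]]
radial z -0.1876 lat 0.0123 x -0.0007 pos rad/lat -0.1504 -0.0004
tilt xy [-0.179 -0.058] az/r 21.6 0.583
side 2128 ext [[-232.0, -77.0, 67.0], [-50.0, 83.0, 235.0]]
 lip -231.8 z [106.3 121.1 235.6]
 rail -1 [[-222.0, 134.0], [-208.0, 131.0], [-192.0, 128.0], [-178.0, 125.0], [-162.0, 122.0], [-148.0, 120.0], [-132.0, 112.0]]
 rail 1 [[-222.0, 134.0], [-208.0, 130.0], [-192.0, 127.0], [-178.0, 125.0], [-162.0, 121.0], [-148.0, 119.0], [-132.0, 116.0], [-118.0, 114.0], [-102.0, 118.0], [-88.0, 130.0], [-72.0, 143.0], [-58.0, 166.0]]
 backplate fit radial=a+b z [   1.008 -270.958] max z 235.5 lat [-76.3  82.5]
scene 1305 ext [[-234.0, -79.0, 67.0], [-51.0, 84.0, 261.0]]
 lip -233.5 z [107.3 122.6 263.1]
 rail -1 [[-222.0, 133.0], [-208.0, 132.0], [-192.0, 127.0], [-178.0, 123.0], [-162.0, 122.0], [-148.0, 119.0], [-132.0, 111.0]]
 rail 1 [[-222.0, 134.0], [-208.0, 131.0], [-192.0, 127.0], [-178.0, 123.0], [-162.0, 124.0], [-148.0, 120.0], [-132.0, 116.0], [-118.0, 113.0], [-102.0, 115.0], [-88.0, 132.0], [-72.0, 145.0], [-58.0, 166.0]]
 backplate fit radial=a+b z [   0.655 -222.189] max z 261.0 lat [-78.4  82.6]
```

>>> send_rows(offset=[[-1,8,-2],[-2,16,-3],[-2,23,-4],[-2,30,-6],[-2,30,-6]], roll=[0,0,0,0,0])

```text
clock: 29.55
position: [0.5728, 0.224, 0.0898]
ee_rot: [0.559, 0.824, -0.075, -0.058]
ft_force: [-0.3, -0.8, -3.3]
grip_width: 0.084
```

>>> send_rows(offset=[[0,0,2],[0,1,4],[0,1,7],[0,2,10],[0,2,10]], roll=[0,0,0,0,0])

```text
clock: 29.97
position: [0.5708, 0.2237, 0.0789]
ee_rot: [0.559, 0.824, -0.075, -0.059]
ft_force: [-0.6, -0.5, -3.6]
grip_width: 0.087
```

```bash
python3 tl.py; python3 shp.py | grep -v back
```

```text
t 29.97 p [570.8 223.7  78.9] q [ 0.559  0.824 -0.075 -0.059] F [-0.6 -0.5 -3.6] T [ 0.11 -0.22  0.01] g 0.087
[-1.045  0.752  0.918  1.514 -0.569  1.372  0.343]
[[-0.3687, 0.9118, -0.1806], [0.9295, 0.3642, -0.0586], [0.0123, -0.1895, -0.9818]]
radial z -0.1895 lat 0.012 x -0.0007 pos rad/lat -0.1202 -0.0021
tilt xy [-0.181 -0.059] az/r 21.4 0.613
side 2078 ext [[-202.0, -79.0, 55.0], [-22.0, 81.0, 204.0]]
 lip -201.8 z [ 94.4 108.7 128.2]
 rail -1 [[-208.0, 108.0], [-192.0, 122.0], [-178.0, 120.0], [-162.0, 117.0], [-148.0, 112.0], [-132.0, 109.0], [-118.0, 107.0], [-102.0, 104.0]]
 rail 1 [[-208.0, 107.0], [-192.0, 122.0], [-178.0, 119.0], [-162.0, 115.0], [-148.0, 113.0], [-132.0, 111.0], [-118.0, 106.0], [-102.0, 106.0], [-88.0, 102.0], [-72.0, 104.0], [-58.0, 117.0], [-42.0, 130.0]]
scene 1267 ext [[-204.0, -82.0, 56.0], [-21.0, 82.0, 239.0]]
 lip -203.1 z [ 94.8 110.8 146.2]
 rail -1 [[-192.0, 122.0], [-178.0, 121.0], [-162.0, 116.0], [-148.0, 113.0], [-132.0, 111.0], [-118.0, 109.0], [-102.0, 104.0]]
 rail 1 [[-208.0, 109.0], [-192.0, 122.0], [-178.0, 119.0], [-162.0, 117.0], [-148.0, 115.0], [-132.0, 109.0], [-118.0, 106.0], [-102.0, 103.0], [-88.0, 103.0], [-72.0, 107.0], [-58.0, 122.0], [-42.0, 132.0]]
```

>>> send_rows(offset=[[0,1,2],[0,2,4],[0,3,6],[0,4,8],[0,4,8]], roll=[0,0,0,0,0])

```text
clock: 30.48
position: [0.5735, 0.2247, 0.0705]
ee_rot: [0.559, 0.824, -0.075, -0.058]
ft_force: [-0.2, 0.0, -4.4]
grip_width: 0.086
```

```bash
python3 tl.py
```

```text
t 30.48 p [573.5 224.7  70.5] q [ 0.559  0.824 -0.075 -0.058] F [-0.2  0.  -4.4] T [ 0.01 -0.25 -0.02] g 0.086
[-1.038  0.766  0.91   1.511 -0.577  1.362  0.346]
[[-0.3687, 0.9119, -0.1801], [0.9295, 0.3642, -0.0586], [0.0121, -0.189, -0.9819]]
radial z -0.189 lat 0.0118 x -0.0007 pos rad/lat -0.1174 -0.0022
tilt xy [-0.18  -0.059] az/r 21.4 0.616
```

>>> send_rows(offset=[[0,1,2],[0,2,4],[0,2,5],[0,2,5],[0,2,5]], roll=[0,0,0,0,0])

```text
clock: 30.9
position: [0.5751, 0.2253, 0.0662]
ee_rot: [0.559, 0.824, -0.074, -0.058]
ft_force: [2.3, 0.9, -0.2]
grip_width: 0.085
```

>>> send_rows(offset=[[0,2,3],[0,4,6],[0,6,9],[0,8,12],[0,9,14]], roll=[0,0,0,0,0], newtons=20)

```text
clock: 31.32
position: [0.5815, 0.2278, 0.0514]
ee_rot: [0.559, 0.824, -0.074, -0.057]
ft_force: [-1.5, 0.0, 13.1]
grip_width: 0.088
```

```bash
python3 tl.py; python3 shp.py | grep -v back
```

```text
t 31.32 p [581.5 227.8  51.4] q [ 0.559  0.824 -0.074 -0.057] F [-1.5  0.  13.1] T [ 0.46 -0.89 -0.06] g 0.088
[-1.019  0.799  0.892  1.499 -0.597  1.339  0.352]
[[-0.3685, 0.9126, -0.1772], [0.9295, 0.3642, -0.0574], [0.0122, -0.1859, -0.9825]]
radial z -0.1859 lat 0.0119 x -0.0005 pos rad/lat -0.1088 -0.0023
tilt xy [-0.177 -0.057] az/r 21.4 0.625
side 1879 ext [[-192.0, -79.0, 41.0], [-19.0, 81.0, 206.0]]
 lip -191.4 z [55.8 71.8 86.7]
 rail -1 [[-192.0, 85.0], [-178.0, 84.0], [-162.0, 84.0], [-148.0, 82.0], [-132.0, 80.0], [-118.0, 81.0], [-102.0, 80.0], [-88.0, 67.0]]
 rail 1 [[-192.0, 85.0], [-178.0, 84.0], [-162.0, 82.0], [-148.0, 81.0], [-132.0, 80.0], [-118.0, 80.0], [-102.0, 79.0], [-88.0, 79.0], [-72.0, 79.0], [-58.0, 93.0], [-42.0, 115.0]]
scene 1186 ext [[-193.0, -82.0, 40.0], [-18.0, 82.0, 218.0]]
 lip -192.7 z [56.4 72.1 86.4]
 rail -1 [[-192.0, 87.0], [-178.0, 85.0], [-162.0, 84.0], [-148.0, 84.0], [-132.0, 81.0], [-118.0, 82.0], [-102.0, 82.0], [-88.0, 69.0]]
 rail 1 [[-192.0, 86.0], [-178.0, 83.0], [-162.0, 83.0], [-148.0, 81.0], [-132.0, 79.0], [-118.0, 80.0], [-102.0, 78.0], [-88.0, 79.0], [-72.0, 76.0], [-58.0, 92.0], [-42.0, 114.0]]
```

>>> send_rows(offset=[[0,0,0],[0,0,0],[0,0,0],[0,0,0],[0,0,0]], roll=[0,0,0,0,0], jaw=0.35)

```text
clock: 31.83
position: [0.58, 0.2274, 0.0501]
ee_rot: [0.559, 0.824, -0.075, -0.058]
ft_force: [0.2, 0.6, -0.2]
grip_width: 0.348
```

```bash
python3 tl.py; python3 shp.py | grep -v back
```

```text
t 31.83 p [580.  227.4  50.1] q [ 0.559  0.824 -0.075 -0.058] F [ 0.2  0.6 -0.2] T [ 0.08 -0.22 -0.01] g 0.348
[-1.019  0.8    0.891  1.502 -0.596  1.34   0.351]
[[-0.3685, 0.912, -0.1802], [0.9295, 0.3641, -0.0586], [0.0122, -0.1891, -0.9819]]
radial z -0.1891 lat 0.0118 x -0.0005 pos rad/lat -0.1103 -0.002
tilt xy [-0.18  -0.059] az/r 21.4 0.623
side 1830 ext [[-188.0, -78.0, 34.0], [-20.0, 81.0, 197.0]]
 lip -187.7 z [44.1 60.5 92.8]
 rail -1 [[-192.0, 69.0], [-178.0, 72.0], [-162.0, 72.0], [-148.0, 72.0], [-132.0, 70.0], [-118.0, 73.0], [-102.0, 73.0]]
 rail 1 [[-192.0, 73.0], [-178.0, 72.0], [-162.0, 73.0], [-148.0, 72.0], [-132.0, 71.0], [-118.0, 73.0], [-102.0, 74.0], [-88.0, 74.0], [-72.0, 72.0], [-58.0, 89.0], [-42.0, 109.0]]
scene 1128 ext [[-189.0, -81.0, 35.0], [-17.0, 82.0, 180.0]]
 lip -189.1 z [42.8 60.9 75.9]
 rail -1 [[-192.0, 63.0], [-178.0, 75.0], [-162.0, 76.0], [-148.0, 75.0], [-132.0, 73.0], [-118.0, 76.0], [-102.0, 71.0]]
 rail 1 [[-192.0, 72.0], [-178.0, 71.0], [-162.0, 73.0], [-148.0, 73.0], [-132.0, 72.0], [-118.0, 73.0], [-102.0, 73.0], [-88.0, 74.0], [-72.0, 73.0], [-58.0, 88.0], [-42.0, 110.0]]
```

>>> send_rows(offset=[[0,0,-15],[0,0,-30],[0,-8,-50],[0,-18,-75],[0,-28,-100]], roll=[0,0,0,0,0])

```text
clock: 32.35
position: [0.5723, 0.2228, 0.1545]
ee_rot: [0.559, 0.824, -0.075, -0.058]
ft_force: [-0.2, 0.5, 0.2]
grip_width: 0.348
```

>>> send_rows(offset=[[0,-12,-37],[0,-25,-74],[0,-37,-110],[0,-50,-147],[0,-60,-180]], roll=[0,0,0,0,0])

```text
clock: 32.77
position: [0.5498, 0.2113, 0.3446]
ee_rot: [0.559, 0.824, -0.074, -0.058]
ft_force: [1.9, 0.4, -0.1]
grip_width: 0.348
```

>>> send_rows(offset=[[0,-8,-39],[1,-15,-78],[1,-23,-117],[2,-30,-156],[2,-38,-196]], roll=[0,0,0,0,0])

```text
clock: 33.18
position: [0.5522, 0.2071, 0.4625]
ee_rot: [0.56, 0.822, -0.081, -0.065]
ft_force: [0.0, -0.8, -2.4]
grip_width: 0.348
```

```bash
python3 tl.py
```

```text
t 33.18 p [552.2 207.1 462.5] q [ 0.56   0.822 -0.081 -0.065] F [ 0.  -0.8 -2.4] T [-0.03 -0.28  0.03] g 0.348
[-0.792  0.477  0.681  0.898 -0.296  2.057  0.123]
[[-0.3644, 0.9101, -0.1971], [0.9311, 0.3598, -0.0599], [0.0164, -0.2054, -0.9785]]
radial z -0.2053 lat 0.0169 x 0.0039 pos rad/lat -0.1436 -0.0107
tilt xy [-0.197 -0.06 ] az/r 20.6 0.59
```

>>> send_rows(offset=[[0,-8,-39],[1,-15,-78],[1,-23,-117],[2,-30,-156],[2,-38,-196]], roll=[0,0,0,0,0])

```text
clock: 33.6
position: [0.5255, 0.1976, 0.5015]
ee_rot: [0.56, 0.824, -0.06, -0.053]
ft_force: [-0.1, -0.4, 0.5]
grip_width: 0.348
```

>>> send_rows(offset=[[0,-8,-39],[1,-15,-78],[1,-23,-117],[2,-30,-156],[2,-38,-196]], roll=[0,0,0,0,0])

```text
clock: 34.02
position: [0.4978, 0.1884, 0.5325]
ee_rot: [0.561, 0.826, -0.041, -0.039]
ft_force: [0.2, 0.2, 0.3]
grip_width: 0.347
```

```bash
python3 tl.py
```

```text
t 34.02 p [497.8 188.4 532.5] q [ 0.561  0.826 -0.041 -0.039] F [0.2 0.2 0.3] T [ 0.03 -0.15  0.02] g 0.347
[-0.679  0.258  0.356  0.952 -0.116  2.058 -0.   ]
[[-0.3667, 0.9237, -0.111], [0.9302, 0.3664, -0.024], [0.0185, -0.1121, -0.9935]]
radial z -0.1121 lat 0.0186 x 0.0014 pos rad/lat -0.2011 -0.008
tilt xy [-0.111 -0.024] az/r 20.7 0.532
```

>>> send_rows(offset=[[0,-4,-39],[1,-8,-78],[2,-12,-117],[3,-17,-156],[4,-22,-199]], roll=[0,0,0,0,0])

```text
clock: 34.43
position: [0.48, 0.1834, 0.5599]
ee_rot: [0.562, 0.826, -0.02, -0.025]
ft_force: [-0.7, 1.3, 0.3]
grip_width: 0.345
```

>>> send_rows(offset=[[0,-3,-39],[1,-6,-78],[2,-9,-117],[3,-12,-156],[4,-14,-199]], roll=[0,0,0,0,0])

```text
clock: 34.85
position: [0.465, 0.1795, 0.5855]
ee_rot: [0.563, 0.827, 0.001, -0.011]
ft_force: [-0.2, -0.3, -0.2]
grip_width: 0.35
```

```bash
python3 tl.py
```

```text
t 34.85 p [465.  179.5 585.5] q [ 0.563  0.827  0.001 -0.011] F [-0.2 -0.3 -0.2] T [-0.01 -0.01  0.01] g 0.35
[-0.866  0.145  0.528  0.967 -0.104  2.058 -0.015]
[[-0.3666, 0.9302, -0.0171], [0.9302, 0.3669, 0.0143], [0.0196, -0.0107, -0.9998]]
radial z -0.0107 lat 0.0196 x 0.0015 pos rad/lat -0.2349 -0.0043
tilt xy [-0.017  0.014] az/r 21.1 0.498
```

>>> send_rows(offset=[[-33,-13,17],[-66,-26,34],[-98,-40,50],[-131,-53,65],[-140,-57,70]], roll=[0.1,0.2,0.3,0.377,0.377], jaw=0.6)

```text
clock: 35.27
position: [0.4615, 0.0235, 0.5119]
ee_rot: [0.712, 0.702, -0.002, -0.011]
ft_force: [-0.1, 0.2, 1.9]
grip_width: 0.6
```

>>> send_rows(offset=[[-33,0,16],[-66,0,32],[-98,0,48],[-130,0,62],[-130,0,62]], roll=[0,0,0,0,0])

```text
clock: 35.68
position: [0.4592, -0.1062, 0.4473]
ee_rot: [0.711, 0.704, -0.002, -0.012]
ft_force: [-0.6, -0.9, 0.7]
grip_width: 0.601
```

>>> send_rows(offset=[[0,0,0],[0,0,0],[0,0,0],[0,0,0],[0,0,0]], roll=[0,0,0,0,0])

```text
clock: 36.1
position: [0.4614, -0.0988, 0.45]
ee_rot: [0.707, 0.707, -0.001, -0.011]
ft_force: [-0.1, -0.7, -0.4]
grip_width: 0.598
```

```bash
python3 tl.py
cat > bt.py <<'E'
from h import *
import sys
im,d,p=grab('wrist',sys.argv[1]);X=cloud(d,p);hsv=cv2.cvtColor(im,cv2.COLOR_BGR2HSV);H,S,V=cv2.split(hsv)
Z=X[...,2];ok=d>0
def mar(q): c,s,a=cv2.minAreaRect((q[:,:2]*1e3).astype(np.float32)); return np.round(c,1),np.round(s,1),round(a,1)
# caps: z in .112-.126, low saturation components
m=(ok&(Z>.113)&(Z<.128)&(X[...,0]>.3)&(X[...,0]<.72)&(X[...,1]<.1)&(S<90)).astype(np.uint8)
nn,lab,stt,ce=cv2.connectedComponentsWithStats(m)
for i in range(1,nn):
    if stt[i,4]>60:
        q=X[lab==i]; (c,r)=cv2.minEnclosingCircle((q[:,:2]*1e3).astype(np.float32))
        if 10<r<22: print('cap',ce[i].round(0),np.round(c,1),'r',round(r,1),'mean',(q.mean(0)*1e3).round(1))
for nm,mk in dict(red=((H<8)|(H>170))&(S>60),green=(H>40)&(H<85)&(S>50),blue=(H>105)&(H<130)&(S>50)).items():
    mm=(mk&ok&(Z>.07)&(Z<.112)).astype(np.uint8);nn,lab,stt,ce=cv2.connectedComponentsWithStats(mm)
    for i in range(1,nn):
        if stt[i,4]>150:
            q=X[lab==i];zt=np.percentile(q[:,2],97);q1=q[q[:,2]>.085];print(nm,ce[i].round(0),stt[i,4],'ztop',zt.round(3),'rect',mar(q1) if len(q1)>9 else None)
t=ok&(abs(Z-.04)<.004)&(S<60)&(V<190)&(X[...,0]>.3)&(X[...,0]<.6)&(X[...,1]>-.16)&(X[...,1]<.15);print('tray rim',mar(X[t]),t.sum())
t=ok&(Z>.16)&(Z<.182)&(X[...,0]>.3)&(X[...,0]<.6)&(X[...,1]>-.16)&(X[...,1]<.15);print('handle',mar(X[t]),t.sum())
E
python3 bt.py w4
```

```text
t 36.1 p [461.4 -98.8 450. ] q [ 0.707  0.707 -0.001 -0.011] F [-0.1 -0.7 -0.4] T [-0.01  0.05 -0.02] g 0.598
[-0.669 -0.07   0.752  1.44   0.035  1.77   0.088]
[[-0.0, 0.9999, -0.0163], [0.9999, 0.0003, 0.0144], [0.0144, -0.0163, -0.9998]]
radial z -0.0099 lat 0.0194 x 0.368 pos rad/lat -0.3406 -0.2618
tilt xy [-0.016  0.014] az/r -12.1 0.472
cap [277. 227.] [ 450.6 -196. ] r 14.7 mean [ 450.6 -195.2  118.6]
cap [277. 288.] [ 450.7 -291.6] r 14.8 mean [ 450.6 -290.5  118.5]
cap [272. 337.] [ 442.9 -376.5] r 14.9 mean [ 442.7 -374.5  118.4]
cap [322. 346.] [ 518.2 -391.8] r 14.8 mean [ 518.3 -390.   118.3]
red [279. 212.] 775 ztop 0.096 rect (array([ 450. , -193.9]), array([48.5, 45.6]), 11.8)
red [319. 326.] 730 ztop 0.096 rect (array([ 519.6, -390. ]), array([45.3, 47.9]), 57.2)
green [274. 317.] 692 ztop 0.096 rect (array([ 442.6, -372.4]), array([47.8, 43.6]), 5.7)
blue [279. 270.] 769 ztop 0.097 rect (array([ 450.9, -290.3]), array([47.6, 47. ]), 31.9)
tray rim (array([446.9, -67.9]), array([139.5, 144.3]), 79.8) 1088
handle (array([447. , -67.8]), array([120.8,   9. ]), 79.5) 847
```

View pics/w4.png

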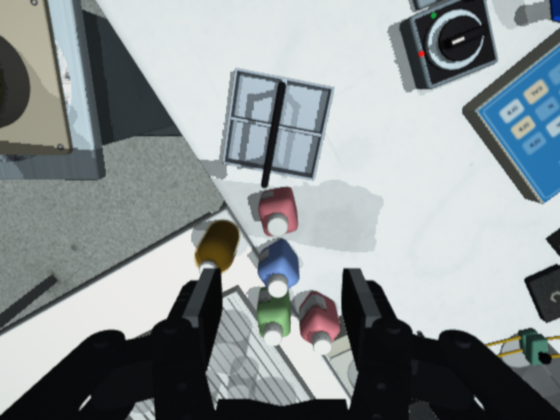

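The wrist view shows the tray already knocked to (447,-68) (px ~275,125), with four bottles below it: red (277,212), blue (278,265), green (273,315) and a second red (320,318). Amber is at (217,245). Next, the red bottle.

>>> send_rows(offset=[[-25,-2,20],[-50,-4,40],[-75,-5,60],[-102,-5,80],[-102,-5,100]], roll=[0.12,0.24,0.36,0.48,0.6])

```text
clock: 36.57
position: [0.4531, -0.2052, 0.3478]
ee_rot: [0.888, 0.461, -0.004, -0.009]
ft_force: [-0.0, -0.5, -0.0]
grip_width: 0.606
```

>>> send_rows(offset=[[0,0,30],[0,0,60],[0,0,90],[0,0,110],[0,0,110]], roll=[0.12,0.24,0.36,0.48,0.6])

```text
clock: 36.98
position: [0.4507, -0.1976, 0.2347]
ee_rot: [0.983, 0.181, -0.009, -0.01]
ft_force: [-0.6, -0.0, -0.3]
grip_width: 0.604
```

>>> send_rows(offset=[[0,0,20],[0,0,40],[0,0,60],[0,0,60],[0,0,60]], roll=[0.1,0.165,0.165,0.165,0.165])

```text
clock: 37.4
position: [0.4513, -0.1976, 0.1784]
ee_rot: [0.995, 0.102, -0.008, -0.008]
ft_force: [0.9, -0.5, 0.9]
grip_width: 0.598
```

```bash
python3 tl.py '(450.5,-195.5,109)'|grep -v rad
```

```text
t 37.4 p [ 451.3 -197.6  178.4] q [ 0.995  0.102 -0.008 -0.008] F [ 0.9 -0.5  0.9] T [-0.03 -0.02 -0.01] g 0.598
[-0.513  0.106  0.901  1.893 -0.095  1.206 -0.944]
[[0.9789, 0.2035, -0.0181], [0.2037, -0.9789, 0.0143], [-0.0148, -0.0177, -0.9997]]
tilt xy [-0.018  0.014] az/r -23.6 0.493
to (450.5,-195.5,109) [ 1. -1. 69.]
```

>>> send_rows(offset=[[1,-1,30],[1,-1,60],[1,-1,69],[1,-1,69],[1,-1,69]], roll=[0,0,0,0,0])

```text
clock: 37.82
position: [0.4518, -0.1961, 0.1109]
ee_rot: [0.995, 0.102, -0.007, -0.008]
ft_force: [0.5, -0.2, 0.8]
grip_width: 0.599
```

>>> send_rows(offset=[[0,0,0],[0,0,0],[0,0,0],[0,0,0],[0,0,-5]], roll=[0,0,0,0,0], jaw=0, newtons=50)

```text
clock: 38.23
position: [0.4516, -0.1958, 0.1153]
ee_rot: [0.995, 0.102, -0.007, -0.008]
ft_force: [-0.5, -0.2, -1.8]
grip_width: 0.302
```

>>> send_rows(offset=[[0,0,-30],[0,0,-60],[0,0,-100],[0,0,-140],[0,0,-155]], roll=[0,0,0,0,0])

```text
clock: 38.65
position: [0.4551, -0.1993, 0.2753]
ee_rot: [0.995, 0.101, -0.004, -0.008]
ft_force: [0.3, 1.0, -0.7]
grip_width: 0.302
```

>>> send_rows(offset=[[17,-34,0],[34,-68,0],[51,-102,0],[71,-138,0],[71,-142,0]], roll=[0.08,0.16,0.24,0.32,0.387])

```text
clock: 39.07
position: [0.496, -0.0364, 0.2716]
ee_rot: [0.996, -0.089, -0.009, -0.007]
ft_force: [-0.0, 0.8, -1.6]
grip_width: 0.298
```

>>> send_rows(offset=[[0,0,0],[0,0,0],[0,0,0],[0,0,0],[0,0,0]], roll=[0,0,0,0,0])

```text
clock: 39.48
position: [0.4944, -0.0457, 0.2713]
ee_rot: [0.996, -0.092, -0.009, -0.007]
ft_force: [-0.3, -0.5, -1.7]
grip_width: 0.3
```

```bash
python3 tl.py '(490.5,-41.5,114)'|grep -v rad; python3 bt.py w5|tail -2
```

```text
t 39.48 p [494.4 -45.7 271.3] q [ 0.996 -0.092 -0.009 -0.007] F [-0.3 -0.5 -1.7] T [ 0.01  0.01 -0.  ] g 0.3
[-0.721  0.016  0.75   1.75  -0.025  1.397 -1.72 ]
[[0.983, -0.1829, -0.0161], [-0.1826, -0.9831, 0.0148], [-0.0185, -0.0116, -0.9998]]
tilt xy [-0.016  0.015] az/r -5.3 0.497
to (490.5,-41.5,114) [ -2.  -2. 157.]
tray rim (array([508.3, -29.4]), array([299.8, 118.9]), 57.8) 1598
handle (array([475.5, -73.9]), array([128.1,  41. ]), 36.3) 1644
```

>>> send_rows(offset=[[-2,-2,40],[-2,-2,80],[-2,-2,105],[-2,-2,120],[-2,-2,130]], roll=[0,0,0,0,0])

```text
clock: 39.95
position: [0.4897, -0.0408, 0.1393]
ee_rot: [0.996, -0.091, -0.01, -0.006]
ft_force: [0.0, -0.1, -0.9]
grip_width: 0.303
```

>>> send_rows(offset=[[0,0,8],[0,0,16],[0,0,22],[0,0,26],[0,0,26]], roll=[0,0,0,0,0])

```text
clock: 40.37
position: [0.4913, -0.0403, 0.1159]
ee_rot: [0.996, -0.091, -0.008, -0.007]
ft_force: [-0.2, -0.2, 1.4]
grip_width: 0.301
```

```bash
python3 tl.py|grep -v rad
python3 - <<'E'
from meas import *
P,C=pts(('side','scene'))
print('handle');rect(P[sel(P,.35,.55,-.17,.06,.158,.18)&(C[:,2]<60)])
E
```

```text
t 40.37 p [491.3 -40.3 115.9] q [ 0.996 -0.091 -0.008 -0.007] F [-0.2 -0.2  1.4] T [ 0.03  0.05 -0.08] g 0.301
[-0.68   0.18   0.748  1.962 -0.155  1.067 -1.617]
[[0.9832, -0.1821, -0.0147], [-0.1819, -0.9832, 0.0146], [-0.0171, -0.0117, -0.9998]]
tilt xy [-0.015  0.015] az/r -4.7 0.493
handle
  rect c [469.8 -56.9] size [143.8  61.6] ang 77.73 n 533
```

>>> send_rows(offset=[[0,0,0],[0,0,0],[0,0,0],[0,0,-30],[0,0,-70]], roll=[0,0,0,0,0], jaw=0.55)

```text
clock: 40.88
position: [0.4895, -0.041, 0.1836]
ee_rot: [0.996, -0.091, -0.012, -0.005]
ft_force: [1.0, 0.0, 0.2]
grip_width: 0.547
```

>>> send_rows(offset=[[0,0,-40],[0,0,-60],[0,0,-60],[0,40,-60],[0,80,-60]], roll=[0,0,0,0,0])

```text
clock: 41.3
position: [0.4782, -0.1195, 0.2441]
ee_rot: [0.996, -0.089, -0.009, -0.007]
ft_force: [0.8, -0.7, -0.4]
grip_width: 0.55
```

>>> send_rows(offset=[[2,40,0],[4,80,0],[6,120,0],[6,160,0],[6,174,0]], roll=[-0.1,-0.2,-0.3,-0.4,-0.5])

```text
clock: 41.72
position: [0.4528, -0.2887, 0.2418]
ee_rot: [0.989, 0.149, -0.007, -0.008]
ft_force: [0.3, 0.7, 0.0]
grip_width: 0.553
```

>>> send_rows(offset=[[0,0,30],[0,0,60],[0,0,60],[0,0,60],[0,0,60]], roll=[-0.12,-0.238,-0.238,-0.238,-0.238])

```text
clock: 42.13
position: [0.453, -0.2862, 0.1835]
ee_rot: [0.965, 0.261, -0.006, -0.009]
ft_force: [0.0, -0.2, 0.5]
grip_width: 0.552
```

```bash
python3 tl.py '(450.7,-291,110)'|grep -v rad; python3 bt.py w6
```

```text
t 42.13 p [ 453.  -286.2  183.5] q [ 0.965  0.261 -0.006 -0.009] F [ 0.  -0.2  0.5] T [-0.02 -0.01  0.03] g 0.552
[-0.297  0.243  0.903  1.783 -0.205  1.234 -0.378]
[[0.8632, 0.5046, -0.0157], [0.5048, -0.8631, 0.0142], [-0.0064, -0.0202, -0.9998]]
tilt xy [-0.016  0.014] az/r -32.3 0.536
to (450.7,-291,110) [-4.  4. 73.]
cap [491. 223.] [ 517.9 -391.9] r 15.2 mean [ 518.6 -390.   118.4]
cap [290. 234.] [ 450.1 -291.8] r 14.8 mean [ 451.4 -291.1  118.4]
cap [400. 302.] [ 443.8 -376.5] r 14.6 mean [ 446.7 -376.1  118.3]
red [454. 196.] 4057 ztop 0.096 rect (array([ 519.6, -390. ]), array([44.3, 48.9]), 60.0)
green [386. 260.] 2537 ztop 0.096 rect (array([ 455.9, -372.9]), array([25.4, 49. ]), 18.9)
blue [290. 203.] 3400 ztop 0.096 rect (array([ 451. , -291.3]), array([47.3, 48.7]), 33.0)
tray rim (array([443. , -91.8]), array([ 92.5, 142.1]), 79.3) 2669
handle (array([0., 0.]), array([0., 0.]), 0.0) 0
```

>>> send_rows(offset=[[-4,4,30],[-4,4,60],[-4,4,73],[-4,4,73],[-4,4,73]], roll=[0,0,0,0,0])

```text
clock: 42.6
position: [0.4504, -0.2907, 0.1104]
ee_rot: [0.965, 0.263, -0.006, -0.009]
ft_force: [-0.4, -0.3, 0.9]
grip_width: 0.554
```

>>> send_rows(offset=[[0,0,0],[0,0,0],[0,0,0],[0,0,0],[0,0,-5]], roll=[0,0,0,0,0], jaw=0)

```text
clock: 43.02
position: [0.4503, -0.2907, 0.1151]
ee_rot: [0.965, 0.263, -0.006, -0.009]
ft_force: [-0.6, -0.7, -1.1]
grip_width: 0.3
```

>>> send_rows(offset=[[0,0,-30],[0,0,-65],[0,0,-105],[0,0,-145],[0,0,-180]], roll=[0,0,0,0,0])

```text
clock: 43.43
position: [0.4525, -0.2937, 0.2977]
ee_rot: [0.965, 0.263, -0.005, -0.009]
ft_force: [0.9, 0.3, -2.1]
grip_width: 0.302
```

>>> send_rows(offset=[[13,-31,0],[26,-62,0],[39,-93,0],[52,-124,0],[65,-155,0]], roll=[0.1,0.2,0.3,0.4,0.5])

```text
clock: 43.85
position: [0.4323, -0.1422, 0.2975]
ee_rot: [0.999, 0.038, -0.007, -0.008]
ft_force: [0.7, 0.1, -1.7]
grip_width: 0.299
```

```bash
python3 tl.py '(415.7,-27.7,294)'|grep -v rad
```

```text
t 43.85 p [ 432.3 -142.2  297.5] q [ 0.999  0.038 -0.007 -0.008] F [ 0.7  0.1 -1.7] T [ 0.03 -0.09 -0.01] g 0.299
[-0.587 -0.139  0.752  1.795  0.082  1.466 -1.344]
[[0.9969, 0.0767, -0.0156], [0.077, -0.9969, 0.0162], [-0.0143, -0.0173, -0.9997]]
tilt xy [-0.016  0.016] az/r -18.2 0.455
to (415.7,-27.7,294) [  -8. -115.    6.]
```

>>> send_rows(offset=[[-3,-35,0],[-6,-70,0],[-8,-105,0],[-8,-115,5],[-8,-115,5]], roll=[0.1,0.2,0.27,0.27,0.27])

```text
clock: 44.27
position: [0.4148, -0.0264, 0.2937]
ee_rot: [0.996, -0.091, -0.009, -0.007]
ft_force: [0.5, -0.0, -1.4]
grip_width: 0.301
```

>>> send_rows(offset=[[0,0,0],[0,0,30],[0,0,60],[0,0,90],[0,0,110]], roll=[0,0,0,0,0])

```text
clock: 44.68
position: [0.4128, -0.0291, 0.1817]
ee_rot: [0.995, -0.095, -0.01, -0.007]
ft_force: [0.0, -0.5, -1.9]
grip_width: 0.298
```

```bash
python3 tl.py '(415.7,-27.7,116)'|grep -v rad
```

```text
t 44.68 p [412.8 -29.1 181.7] q [ 0.995 -0.095 -0.01  -0.007] F [ 0.  -0.5 -1.9] T [-0.01  0.05  0.04] g 0.298
[-0.634 -0.141  0.571  2.057  0.063  1.221 -1.851]
[[0.9819, -0.1886, -0.0185], [-0.1884, -0.982, 0.0155], [-0.021, -0.0117, -0.9997]]
tilt xy [-0.018  0.015] az/r -4.0 0.414
to (415.7,-27.7,116) [ 4. -1. 66.]
```

>>> send_rows(offset=[[4,-1,25],[4,-1,50],[4,-1,60],[4,-1,66],[4,-1,66]], roll=[0,0,0,0,0])

```text
clock: 45.1
position: [0.4164, -0.0268, 0.1174]
ee_rot: [0.995, -0.094, -0.01, -0.007]
ft_force: [0.6, -1.4, -0.9]
grip_width: 0.302
```

>>> send_rows(offset=[[0,0,0],[0,0,0],[0,0,0],[0,0,-30],[0,0,-70]], roll=[0,0,0,0,0], jaw=0.55)

```text
clock: 45.52
position: [0.416, -0.0274, 0.187]
ee_rot: [0.996, -0.094, -0.011, -0.006]
ft_force: [0.2, 1.7, -0.6]
grip_width: 0.549
```

>>> send_rows(offset=[[0,0,-40],[0,0,-65],[10,37,-65],[20,75,-65],[30,112,-65]], roll=[0,0,0,0,0])

```text
clock: 45.93
position: [0.4278, -0.1454, 0.252]
ee_rot: [0.996, -0.093, -0.008, -0.008]
ft_force: [1.1, 0.1, 0.4]
grip_width: 0.549
```

>>> send_rows(offset=[[10,37,0],[20,75,0],[31,112,0],[41,150,0],[51,187,0]], roll=[-0.06,-0.12,-0.18,-0.24,-0.281])

```text
clock: 46.35
position: [0.4436, -0.338, 0.2482]
ee_rot: [0.999, 0.05, -0.007, -0.008]
ft_force: [1.1, 0.6, 1.8]
grip_width: 0.546
```

```bash
python3 tl.py '(442.8,-375.8,250)'|grep -v rad; python3 bt.py w7
python3 - <<'E'
from meas import *
P,C=pts(('side','scene'))
print('handle');rect(P[sel(P,.35,.55,-.17,.06,.158,.18)&(C[:,2]<60)])
for x,y in ((.491,-.041),(.416,-.028)):
    q=P[sel(P,x-.03,x+.03,y-.03,y+.03,.118,.15)]; print(np.median(q,0).round(4),len(q), q[:,2].max() if len(q) else 0)
E
```

```text
t 46.35 p [ 443.6 -338.   248.2] q [ 0.999  0.05  -0.007 -0.008] F [1.1 0.6 1.8] T [ 0.01 -0.04  0.04] g 0.546
[-0.252  0.271  0.993  1.64  -0.233  1.378 -0.697]
[[0.995, 0.0992, -0.0149], [0.0994, -0.9949, 0.0157], [-0.0132, -0.0171, -0.9998]]
tilt xy [-0.015  0.016] az/r -37.3 0.558
to (442.8,-375.8,250) [-5. 38. -2.]
cap [372. 102.] [ 518.2 -392.3] r 14.7 mean [ 518.5 -391.6  118.6]
cap [335. 201.] [ 442.1 -376.6] r 14.7 mean [ 443.2 -376.2  118.5]
red [356.  96.] 2747 ztop 0.096 rect (array([ 518.1, -392.1]), array([48.5, 48.9]), 59.0)
green [326. 179.] 2172 ztop 0.096 rect (array([ 443.5, -376.5]), array([46.6, 48.4]), 6.8)
tray rim (array([441.3, -98.1]), array([ 80., 143.]), 79.5) 2407
handle (array([0., 0.]), array([0., 0.]), 0.0) 0
handle
  rect c [444.3 -64.6] size [118.9  14.7] ang 79.99 n 272
[ 0.4849 -0.0319  0.1223] 44 0.1299448152004005
[ 0.4097 -0.0247  0.1223] 96 0.12721305458600865
```

>>> send_rows(offset=[[-5,38,20],[-5,38,60],[-5,38,100],[-5,38,130],[-5,38,138]], roll=[0,0,0,0,0])

```text
clock: 46.92
position: [0.4379, -0.3699, 0.1049]
ee_rot: [0.999, 0.047, -0.01, -0.01]
ft_force: [-1.4, -0.1, -0.6]
grip_width: 0.551
```

>>> send_rows(offset=[[0,0,0],[0,0,0],[0,0,0],[0,0,0],[0,0,0]], roll=[0,0,0,0,0], jaw=0)

```text
clock: 47.33
position: [0.4396, -0.3733, 0.1101]
ee_rot: [0.999, 0.047, -0.007, -0.008]
ft_force: [0.2, 0.4, -1.6]
grip_width: 0.301
```

>>> send_rows(offset=[[0,0,-30],[0,0,-65],[0,0,-105],[0,0,-145],[0,0,-185]], roll=[0,0,0,0,0])

```text
clock: 47.75
position: [0.4415, -0.376, 0.2964]
ee_rot: [0.999, 0.046, -0.008, -0.008]
ft_force: [-0.1, -0.6, -1.4]
grip_width: 0.302
```

>>> send_rows(offset=[[-1,-34,0],[-3,-68,0],[-5,-102,0],[-6,-136,0],[-7,-170,0]], roll=[0.06,0.12,0.18,0.24,0.3])

```text
clock: 48.17
position: [0.4189, -0.2084, 0.297]
ee_rot: [0.995, -0.103, -0.009, -0.007]
ft_force: [0.8, 1.3, -2.1]
grip_width: 0.3
```

```bash
python3 tl.py '(403.5,-94.5,294)'|grep -v rad
```

```text
t 48.17 p [ 418.9 -208.4  297. ] q [ 0.995 -0.103 -0.009 -0.007] F [ 0.8  1.3 -2.1] T [ 0.07 -0.09 -0.02] g 0.3
[-0.626 -0.13   0.934  1.773  0.094  1.467 -1.486]
[[0.9784, -0.206, -0.0158], [-0.2057, -0.9785, 0.0163], [-0.0188, -0.0127, -0.9997]]
tilt xy [-0.016  0.016] az/r -26.4 0.468
to (403.5,-94.5,294) [ -38. -108.    5.]
```

>>> send_rows(offset=[[-12,-35,0],[-24,-70,0],[-36,-100,0],[-40,-108,5],[-40,-108,5]], roll=[0,0,-0.02,-0.02,-0.02])

```text
clock: 48.58
position: [0.4015, -0.093, 0.2937]
ee_rot: [0.996, -0.09, -0.009, -0.008]
ft_force: [-0.2, -0.2, -1.6]
grip_width: 0.303
```

>>> send_rows(offset=[[0,0,0],[0,0,30],[0,0,60],[0,0,90],[0,0,110]], roll=[0,0,0,0,0])

```text
clock: 49.0
position: [0.3993, -0.0952, 0.1818]
ee_rot: [0.996, -0.093, -0.01, -0.007]
ft_force: [-0.3, 0.0, -1.5]
grip_width: 0.298
```

```bash
python3 tl.py '(402,-94.5,115)'|grep -v rad
```

```text
t 49.0 p [399.3 -95.2 181.8] q [ 0.996 -0.093 -0.01  -0.007] F [-0.3  0.  -1.5] T [-0.   -0.02 -0.  ] g 0.298
[-0.685 -0.191  0.757  2.07   0.123  1.234 -1.738]
[[0.9824, -0.1858, -0.0185], [-0.1855, -0.9825, 0.0159], [-0.0211, -0.0122, -0.9997]]
tilt xy [-0.019  0.016] az/r -13.4 0.411
to (402,-94.5,115) [ 4. -0. 67.]
```

>>> send_rows(offset=[[4,0,25],[4,0,50],[4,0,60],[4,0,66],[4,0,66]], roll=[0,0,0,0,0])

```text
clock: 49.42
position: [0.4026, -0.0944, 0.1172]
ee_rot: [0.996, -0.093, -0.01, -0.007]
ft_force: [-0.4, -0.1, -1.3]
grip_width: 0.302
```

>>> send_rows(offset=[[0,0,0],[0,0,0],[0,0,0],[0,0,-30],[0,0,-70]], roll=[0,0,0,0,0], jaw=0.55)

```text
clock: 49.83
position: [0.4024, -0.0945, 0.1872]
ee_rot: [0.996, -0.092, -0.011, -0.006]
ft_force: [0.8, 0.8, -0.3]
grip_width: 0.551
```

>>> send_rows(offset=[[0,0,-40],[0,0,-65],[20,32,-65],[40,64,-65],[60,96,-65]], roll=[0,0,0,0,0])

```text
clock: 50.25
position: [0.4477, -0.2021, 0.2521]
ee_rot: [0.996, -0.091, -0.007, -0.008]
ft_force: [0.6, -0.1, -1.3]
grip_width: 0.548
```

>>> send_rows(offset=[[20,33,0],[40,65,0],[60,97,0],[80,129,0],[100,161,0]], roll=[0.08,0.16,0.24,0.32,0.368])

```text
clock: 50.67
position: [0.5168, -0.3784, 0.2456]
ee_rot: [0.962, -0.273, -0.011, -0.005]
ft_force: [0.7, 0.5, 2.1]
grip_width: 0.555
```

>>> send_rows(offset=[[0,0,0],[0,0,0],[0,0,0],[0,0,0],[0,0,0]], roll=[0,0,0,0,0])

```text
clock: 51.08
position: [0.5164, -0.3754, 0.2471]
ee_rot: [0.963, -0.271, -0.01, -0.006]
ft_force: [-0.4, -0.1, 0.7]
grip_width: 0.551
```

```bash
python3 tl.py '(518.3,-391.9,110)'|grep -v rad; python3 bt.py w8|head -3
```

```text
t 51.08 p [ 516.4 -375.4  247.1] q [ 0.963 -0.271 -0.01  -0.006] F [-0.4 -0.1  0.7] T [-0.05 -0.07  0.  ] g 0.551
[-0.146  0.545  1.047  1.419 -0.468  1.466 -1.225]
[[0.853, -0.5217, -0.0155], [-0.5214, -0.8531, 0.0169], [-0.022, -0.0064, -0.9997]]
tilt xy [-0.015  0.017] az/r -36.0 0.638
to (518.3,-391.9,110) [ 13.  14. 137.]
cap [301. 180.] [ 518.2 -392.5] r 14.7 mean [ 519.2 -392.7  118.6]
cap [  7. 392.] [486.6 -43.7] r 13.8 mean [485.1 -49.7 119.7]
red [298. 159.] 2275 ztop 0.096 rect (array([ 519. , -392.3]), array([49. , 48.1]), 58.4)
```

>>> send_rows(offset=[[13,14,20],[13,14,60],[13,14,100],[13,14,130],[13,14,137]], roll=[0,0,0,0,0])

```text
clock: 51.55
position: [0.5159, -0.3903, 0.1044]
ee_rot: [0.962, -0.271, -0.013, -0.007]
ft_force: [-0.0, 0.6, -0.0]
grip_width: 0.547
```

>>> send_rows(offset=[[0,0,0],[0,0,0],[0,0,0],[0,0,0],[0,0,0]], roll=[0,0,0,0,0], jaw=0)

```text
clock: 51.97
position: [0.5175, -0.394, 0.1104]
ee_rot: [0.962, -0.272, -0.01, -0.005]
ft_force: [-0.2, 1.4, -1.4]
grip_width: 0.303
```

>>> send_rows(offset=[[0,0,-30],[0,0,-65],[0,0,-105],[0,0,-145],[0,0,-185]], roll=[0,0,0,0,0])

```text
clock: 52.38
position: [0.5198, -0.3966, 0.2966]
ee_rot: [0.962, -0.272, -0.01, -0.005]
ft_force: [0.4, -0.3, -0.9]
grip_width: 0.303
```

>>> send_rows(offset=[[-22,-27,0],[-45,-55,0],[-68,-82,0],[-91,-110,0],[-114,-138,0]], roll=[-0.08,-0.16,-0.24,-0.32,-0.367])

```text
clock: 52.8
position: [0.4949, -0.2183, 0.2974]
ee_rot: [0.996, -0.09, -0.009, -0.007]
ft_force: [0.3, 1.4, 0.2]
grip_width: 0.304
```

```bash
python3 tl.py '(478.3,-108.3,294)'|grep -v rad
```

```text
t 52.8 p [ 494.9 -218.3  297.4] q [ 0.996 -0.09  -0.009 -0.007] F [0.3 1.4 0.2] T [ 0.07 -0.05  0.03] g 0.304
[-0.596  0.2    1.087  1.605 -0.184  1.467 -1.246]
[[0.9836, -0.1798, -0.0168], [-0.1796, -0.9836, 0.0163], [-0.0195, -0.013, -0.9997]]
tilt xy [-0.017  0.016] az/r -23.8 0.541
to (478.3,-108.3,294) [ -36. -105.    5.]
```

>>> send_rows(offset=[[-12,-35,0],[-24,-70,0],[-36,-100,0],[-36,-105,5],[-36,-105,5]], roll=[0,0,0,0,0])

```text
clock: 53.22
position: [0.4792, -0.1069, 0.2942]
ee_rot: [0.996, -0.09, -0.009, -0.009]
ft_force: [-0.4, 0.0, -1.7]
grip_width: 0.303
```

>>> send_rows(offset=[[0,0,0],[0,0,30],[0,0,60],[0,0,90],[0,0,110]], roll=[0,0,0,0,0])

```text
clock: 53.63
position: [0.4763, -0.1102, 0.1822]
ee_rot: [0.995, -0.094, -0.01, -0.007]
ft_force: [-0.8, 0.5, -1.1]
grip_width: 0.308
```

```bash
python3 tl.py '(478.3,-108.3,115)'|grep -v rad
```

```text
t 53.63 p [ 476.3 -110.2  182.2] q [ 0.995 -0.094 -0.01  -0.007] F [-0.8  0.5 -1.1] T [-0.01 -0.01  0.01] g 0.308
[-0.832  0.099  1.045  1.901 -0.103  1.213 -1.511]
[[0.9821, -0.1876, -0.0188], [-0.1873, -0.9822, 0.015], [-0.0212, -0.0112, -0.9997]]
tilt xy [-0.019  0.015] az/r -13.0 0.489
to (478.3,-108.3,115) [ 3. -1. 67.]
```

>>> send_rows(offset=[[3,-1,25],[3,-1,50],[3,-1,60],[3,-1,66],[3,-1,66]], roll=[0,0,0,0,0])

```text
clock: 54.05
position: [0.4787, -0.1082, 0.1174]
ee_rot: [0.996, -0.094, -0.01, -0.006]
ft_force: [0.4, -0.5, -1.8]
grip_width: 0.305
```

>>> send_rows(offset=[[0,0,0],[0,0,0],[0,0,0],[0,0,-30],[0,0,-70]], roll=[0,0,0,0,0], jaw=0.55)

```text
clock: 54.47
position: [0.4789, -0.1072, 0.1875]
ee_rot: [0.996, -0.092, -0.012, -0.006]
ft_force: [1.3, 0.3, 0.7]
grip_width: 0.552
```

>>> send_rows(offset=[[0,0,-40],[0,0,-80],[-13,-11,-120],[-26,-22,-160],[-38,-33,-200]], roll=[0,0,-0.12,-0.24,-0.36])

```text
clock: 54.88
position: [0.4529, -0.0733, 0.3871]
ee_rot: [0.996, 0.09, -0.007, -0.01]
ft_force: [1.1, 1.5, 1.3]
grip_width: 0.551
```

>>> send_rows(offset=[[0,0,-20],[0,0,-40],[0,0,-60],[0,0,-60],[0,0,-60]], roll=[-0.12,-0.24,-0.36,-0.48,-0.6])

```text
clock: 55.3
position: [0.4552, -0.074, 0.4459]
ee_rot: [0.925, 0.381, -0.004, -0.011]
ft_force: [-0.2, 0.3, -0.6]
grip_width: 0.552
```

>>> send_rows(offset=[[0,0,0],[0,0,0],[0,0,0],[0,0,0],[0,0,0]], roll=[-0.12,-0.24,-0.36,-0.48,-0.61])

```text
clock: 55.72
position: [0.4549, -0.0741, 0.4448]
ee_rot: [0.769, 0.639, -0.001, -0.012]
ft_force: [-0.1, 0.1, 0.2]
grip_width: 0.548
```

```bash
python3 tl.py '(447,-68,200)'|grep -v rad; python3 bt.py w9
```

```text
t 55.72 p [454.9 -74.1 444.8] q [ 0.769  0.639 -0.001 -0.012] F [-0.1  0.1  0.2] T [-0.03 -0.02  0.  ] g 0.548
[-1.251 -0.278  1.074  1.486  0.23   1.799 -0.329]
[[0.1842, 0.9827, -0.0168], [0.9828, -0.184, 0.0173], [0.014, -0.0197, -0.9997]]
tilt xy [-0.017  0.017] az/r -9.3 0.461
to (447,-68,200) [  1.  -4. 245.]
cap [309. 126.] [490.2 -40.3] r 14.6 mean [490.  -39.8 122.6]
cap [250. 129.] [416.3 -30.4] r 14.6 mean [416.9 -30.  122.4]
cap [311. 179.] [ 481.1 -107.5] r 14.7 mean [ 481.2 -106.3  122.3]
cap [253. 183.] [ 405.6 -100. ] r 14.7 mean [406.3 -99.  122.3]
cap [237. 394.] [ 310.4 -436.6] r 15.5 mean [ 308.9 -434.4  118.4]
red [307. 121.] 1044 ztop 0.099 rect (array([490.6, -39.5]), array([50.7, 51.1]), 79.8)
red [308. 168.] 898 ztop 0.1 rect (array([ 481.3, -105.7]), array([48.6, 51. ]), 79.3)
green [257. 172.] 876 ztop 0.099 rect (array([406.1, -97.8]), array([46.6, 50.9]), 77.8)
blue [254. 124.] 1056 ztop 0.1 rect (array([416.2, -30.1]), array([49.8, 50.9]), 79.5)
tray rim (array([448.7, -68.3]), array([139.4, 144.2]), 79.4) 884
handle (array([448.4, -67.7]), array([120.3,   8.4]), 79.5) 827
```

View pics/w9.png

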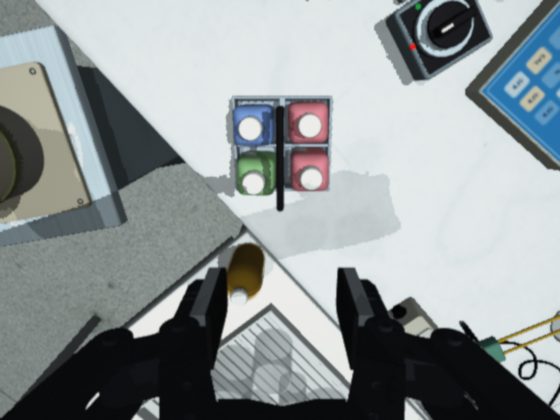

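Wrist view: blue and green sit in the left compartments (250,128; 253,180) and the two reds in the right ones (310,126; 311,178). All are upright and square to the tray. Before carrying the tray I'll measure the hung shelf with the same camera.

>>> send_rows(offset=[[38,3,2],[77,5,5],[116,8,8],[155,10,10],[195,13,12]], roll=[0,0,0,0,0], jaw=0.4)

```text
clock: 56.18
position: [0.5046, 0.1172, 0.4352]
ee_rot: [0.772, 0.636, -0.0, -0.012]
ft_force: [0.2, -0.2, 0.3]
grip_width: 0.398
```

>>> send_rows(offset=[[38,3,2],[77,5,5],[116,8,8],[155,10,10],[198,13,12]], roll=[-0.11,-0.22,-0.33,-0.44,-0.56])

```text
clock: 56.6
position: [0.5543, 0.308, 0.4247]
ee_rot: [0.564, 0.826, 0.002, -0.012]
ft_force: [0.1, 0.4, 1.9]
grip_width: 0.399
```

>>> send_rows(offset=[[0,0,0],[0,0,0],[0,0,0],[0,0,0],[0,0,0]], roll=[0,0,0,0,0])

```text
clock: 57.02
position: [0.5541, 0.305, 0.4259]
ee_rot: [0.566, 0.824, 0.003, -0.012]
ft_force: [0.9, 0.9, -0.7]
grip_width: 0.4
```

```bash
python3 tl.py
cat > sh2.py <<'E'
from h import *
import sys
im,d,p=grab('wrist',sys.argv[1]);X=cloud(d,p);hsv=cv2.cvtColor(im,cv2.COLOR_BGR2HSV)
n=np.array([.9298,.3681]);t=np.array([-n[1],n[0]])
S=np.stack([(X[...,:2]@n-.7333)*1e3,X[...,:2]@t*1e3,X[...,2]*1e3],-1)
ok=d>0;bl=(hsv[...,0]>100)&(hsv[...,0]<130)&(hsv[...,1]>90)
near=ok&(S[...,0]>-260)&(S[...,0]<10)&(abs(S[...,1])<120)
q=S[near&bl&(abs(S[...,2]-73)<4)];q=q[q[:,0]<-40]
print('rim z',np.median(q[:,2]),'rad',np.percentile(q[:,0],[.5,5]),'lat',np.percentile(q[:,1],[.5,2,98,99.5]).round(1),len(q))
for a in (-180,-140,-100,-60):
    w=q[abs(q[:,0]-a)<10]
    if len(w): L=w[w[:,1]>0];R=w[w[:,1]<0]; print(a,'left',np.percentile(L[:,1],[3,97]).round(1),'right',np.percentile(R[:,1],[3,97]).round(1),'z',np.median(L[:,2]).round(1),np.median(R[:,2]).round(1))
b=S[near&(~bl)&(abs(S[...,2]-61)<5)&(S[...,0]<-80)&(S[...,0]>-130)&(hsv[...,1]<70)];print('bar',cv2.minAreaRect(b[:,:2].astype(np.float32)),np.median(b[:,2]),len(b))
E
python3 sh2.py w10
```

```text
t 57.02 p [554.1 305.  425.9] q [ 0.566  0.824  0.003 -0.012] F [ 0.9  0.9 -0.7] T [ 0.05 -0.01  0.01] g 0.4
[-1.162  0.454  0.978  1.086 -0.403  1.785  0.047]
[[-0.3585, 0.9334, -0.0165], [0.9333, 0.3587, 0.0175], [0.0222, -0.0091, -0.9997]]
radial z -0.0089 lat 0.0223 x 0.0102 pos rad/lat -0.1059 0.0796
tilt xy [-0.016  0.017] az/r 28.8 0.632
rim z 71.63463960989317 rad [-185.45045546 -184.38139441] lat [-81.5 -80.9  77.7  77.8] 1143
-180 left [ 2.8 76.9] right [-79.2  -2.3] z 71.1 71.1
-140 left [74.2 77.1] right [-79.9 -75.8] z 72.4 71.7
-100 left [72.6 77.8] right [-81.5 -75.9] z 72.3 71.8
-60 left [72.2 77.7] right [-81.3 -75.9] z 72.5 72.3
bar ((-102.80534362792969, -3.3370590209960938), (145.16598510742188, 8.871512413024902), 89.76915740966797) 60.470222740675 642
```

View pics/w10.png

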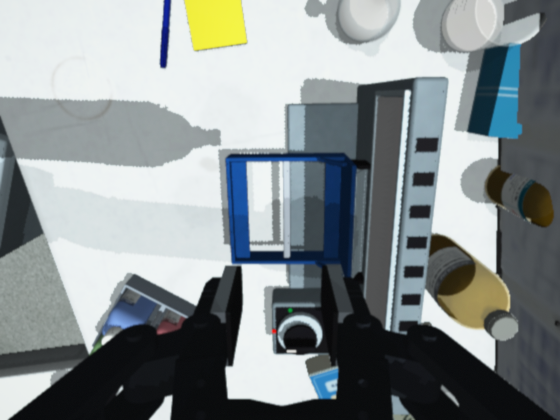

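>>> send_rows(offset=[[-28,-21,0],[-57,-42,5],[-86,-63,15],[-114,-84,25],[-143,-105,40]], roll=[0,0,0,0,0])

```text
clock: 57.48
position: [0.5066, 0.1337, 0.3828]
ee_rot: [0.565, 0.825, 0.003, -0.012]
ft_force: [0.9, -1.0, 1.6]
grip_width: 0.401
```

>>> send_rows(offset=[[-28,-21,10],[-57,-42,20],[-86,-63,30],[-114,-84,40],[-143,-105,50]], roll=[0.11,0.22,0.33,0.44,0.55])

```text
clock: 57.9
position: [0.4589, -0.0364, 0.3304]
ee_rot: [0.77, 0.638, -0.0, -0.013]
ft_force: [1.0, -0.2, -0.1]
grip_width: 0.403
```

```bash
python3 tl.py '(448.4,-67.7,240)'|grep -v rad; python3 bt.py w11|grep handle
```

```text
t 57.9 p [458.9 -36.4 330.4] q [ 0.77   0.638 -0.    -0.013] F [ 1.  -0.2 -0.1] T [-0.07 -0.04  0.03] g 0.403
[-1.213 -0.261  1.037  1.733  0.201  1.557 -0.382]
[[0.1848, 0.9826, -0.017], [0.9826, -0.1845, 0.0193], [0.0158, -0.0202, -0.9997]]
tilt xy [-0.017  0.019] az/r -4.5 0.46
to (448.4,-67.7,240) [-34.  -3.  90.]
handle (array([448.5, -67.8]), array([121.2,   8.9]), 79.5) 1375
```

>>> send_rows(offset=[[-17,-2,10],[-34,-3,30],[-34,-3,60],[-34,-3,90],[-34,-3,90]], roll=[0,0,0,0,0])

```text
clock: 58.37
position: [0.4464, -0.0666, 0.2366]
ee_rot: [0.768, 0.64, -0.003, -0.014]
ft_force: [-0.8, 0.2, -0.8]
grip_width: 0.404
```

>>> send_rows(offset=[[0,0,20],[0,0,40],[0,0,40],[0,0,40],[0,0,40]], roll=[0,0,0,0,0])

```text
clock: 58.78
position: [0.4493, -0.0655, 0.2023]
ee_rot: [0.768, 0.641, -0.001, -0.011]
ft_force: [0.1, 0.3, -0.5]
grip_width: 0.396
```

```bash
python3 tl.py '(448.4,-67.7,146)'|grep -v rad
```

```text
t 58.78 p [449.3 -65.5 202.3] q [ 0.768  0.641 -0.001 -0.011] F [ 0.1  0.3 -0.5] T [ 0.01  0.01 -0.02] g 0.396
[-1.248 -0.226  1.207  1.96   0.202  1.284 -0.292]
[[0.1794, 0.9836, -0.0162], [0.9837, -0.1792, 0.0165], [0.0133, -0.0189, -0.9997]]
tilt xy [-0.016  0.016] az/r -8.3 0.454
to (448.4,-67.7,146) [-3.  1. 56.]
```

>>> send_rows(offset=[[-3,1,20],[-3,1,40],[-3,1,52],[-3,1,56],[-3,1,56]], roll=[0,0,0,0,0])

```text
clock: 59.2
position: [0.4482, -0.0677, 0.1449]
ee_rot: [0.768, 0.641, -0.002, -0.011]
ft_force: [0.8, -0.2, 0.4]
grip_width: 0.402
```

>>> send_rows(offset=[[0,0,0],[0,0,0],[0,0,0],[0,0,0],[0,0,0]], roll=[0,0,0,0,0], jaw=0, newtons=120)

```text
clock: 59.62
position: [0.4486, -0.0677, 0.1459]
ee_rot: [0.768, 0.641, -0.001, -0.012]
ft_force: [-5.5, -0.7, 9.6]
grip_width: 0.084
```

>>> send_rows(offset=[[0,0,-4],[0,0,-10],[0,0,-20],[0,0,-32],[0,0,-45]], roll=[0,0,0,0,0])

```text
clock: 60.03
position: [0.4482, -0.0686, 0.1901]
ee_rot: [0.768, 0.64, -0.001, -0.012]
ft_force: [-1.0, -0.5, -7.9]
grip_width: 0.08
```

```bash
python3 tl.py|grep -v rad
```

```text
t 60.03 p [448.2 -68.6 190.1] q [ 0.768  0.64  -0.001 -0.012] F [-1.  -0.5 -7.9] T [ 0.06 -0.11  0.02] g 0.08
[-1.191 -0.163  1.196  1.977  0.142  1.246 -0.228]
[[0.1797, 0.9836, -0.0179], [0.9836, -0.1795, 0.0168], [0.0134, -0.0206, -0.9997]]
tilt xy [-0.018  0.017] az/r -8.7 0.453
```

>>> send_rows(offset=[[0,0,-20],[0,0,-42],[0,0,-65],[0,0,-88],[0,0,-108]], roll=[-0.1,-0.21,-0.32,-0.44,-0.557])

```text
clock: 60.45
position: [0.4503, -0.0711, 0.299]
ee_rot: [0.56, 0.828, 0.003, -0.012]
ft_force: [1.2, 0.5, -7.4]
grip_width: 0.086
```

>>> send_rows(offset=[[10,10,0],[26,28,0],[44,47,0],[63,67,0],[82,87,0]], roll=[0,0,0,0,0])

```text
clock: 60.87
position: [0.5008, 0.0376, 0.2988]
ee_rot: [0.563, 0.827, 0.003, -0.013]
ft_force: [-1.3, -0.8, -6.7]
grip_width: 0.081
```

>>> send_rows(offset=[[19,20,0],[38,40,0],[57,60,0],[72,76,0],[80,85,0]], roll=[0,0,0,0,0])

```text
clock: 61.28
position: [0.5502, 0.1457, 0.2981]
ee_rot: [0.561, 0.828, 0.001, -0.012]
ft_force: [-1.2, 0.8, -8.0]
grip_width: 0.08
```

```bash
python3 tl.py '(587.9,230.8,298)'
```

```text
t 61.28 p [550.2 145.7 298.1] q [ 0.561  0.828  0.001 -0.012] F [-1.2  0.8 -8. ] T [0.22 0.09 0.02] g 0.08
[-1.256  0.347  1.195  1.539 -0.339  1.495  0.329]
[[-0.3697, 0.9289, -0.0195], [0.9289, 0.37, 0.0151], [0.0212, -0.0125, -0.9997]]
radial z -0.0125 lat 0.0212 x -0.0018 pos rad/lat -0.1681 -0.067
tilt xy [-0.019  0.015] az/r 14.8 0.569
to (587.9,230.8,298) [65. 66.  1.]
```

>>> send_rows(offset=[[15,15,0],[32,33,0],[48,49,0],[60,61,0],[65,66,0]], roll=[0,0,0,0,0])

```text
clock: 61.7
position: [0.5876, 0.2295, 0.2995]
ee_rot: [0.561, 0.827, 0.002, -0.012]
ft_force: [0.0, 1.1, -7.2]
grip_width: 0.082
```

>>> send_rows(offset=[[0,0,0],[0,0,10],[0,0,25],[0,0,40],[0,0,50]], roll=[0,0,0,0,0])

```text
clock: 62.12
position: [0.5859, 0.2256, 0.2484]
ee_rot: [0.563, 0.826, 0.001, -0.012]
ft_force: [0.4, 0.8, -8.0]
grip_width: 0.076
```

>>> send_rows(offset=[[0,0,0],[0,0,0],[0,0,0],[0,0,0],[0,0,0]], roll=[0,0,0,0,0])

```text
clock: 62.53
position: [0.5871, 0.2275, 0.2508]
ee_rot: [0.562, 0.827, 0.002, -0.012]
ft_force: [0.0, 0.6, -7.2]
grip_width: 0.083
```

```bash
python3 tl.py '(587.9,230.8,248)'
cat > tr.py <<'E'
from h import *
import sys
n=np.array([.9298,.3681]);t=np.array([-n[1],n[0]])
for nm in ('side','scene'):
    im,d,p=grab(nm,sys.argv[1]+nm);X=cloud(d,p);hsv=cv2.cvtColor(im,cv2.COLOR_BGR2HSV)
    S=np.stack([(X[...,:2]@n-.7333)*1e3,X[...,:2]@t*1e3,X[...,2]*1e3],-1)
    near=(d>0)&(S[...,0]>-230)&(S[...,0]<-10)&(abs(S[...,1])<110)&(S[...,2]>28)&(S[...,2]<260)
    bl=near&(hsv[...,0]>105)&(hsv[...,0]<130)&(hsv[...,1]>150)
    q=S[bl&(S[...,2]<76)&(S[...,0]<-100)];print(nm,'shelf lip rad',np.percentile(q[:,0],[1]).round(1),'lat',np.percentile(q[:,1],[.5,99.5]).round(1))
    zt=float(sys.argv[2])
    g=S[near&(hsv[...,1]<80)&(hsv[...,2]<150)&(abs(S[...,2]-zt)<22)&(S[...,0]<-140)]
    print('  tray front rad',np.percentile(g[:,0],[1,5,20]).round(1),'lat',np.percentile(g[:,1],[1,99]).round(1),'z',np.percentile(g[:,2],[2,98]).round(1),len(g))
    for a,b in ((-65,-30),(-30,30),(30,65)):
        w=g[(g[:,1]>a)&(g[:,1]<b)&(g[:,0]<np.percentile(g[:,0],30)+3)]; 
        if len(w): print('   lat',a,b,'rad',np.median(w[:,0]).round(1),'z',np.percentile(w[:,2],[3,97]).round(1))
E
python3 tr.py t1 102; cd pics && python3 -c "
import cv2;im=cv2.imread('t1side.png');cv2.imwrite('t1c.png',im[120:300,110:350].repeat(3,0).repeat(3,1))"
```

```text
t 62.53 p [587.1 227.5 250.8] q [ 0.562  0.827  0.002 -0.012] F [ 0.   0.6 -7.2] T [-0.02 -0.04  0.06] g 0.083
[-1.181  0.525  1.09   1.453 -0.483  1.457  0.29 ]
[[-0.3675, 0.9299, -0.0169], [0.9298, 0.3678, 0.0166], [0.0217, -0.0096, -0.9997]]
radial z -0.0096 lat 0.0217 x 0.0005 pos rad/lat -0.1037 -0.0046
tilt xy [-0.017  0.017] az/r 21.2 0.63
to (587.9,230.8,248) [3. 2. 3.]
side shelf lip rad [-188.1] lat [-78.4  80.9]
  tray front rad [-178.4 -177.9 -176.4] lat [-71.8  68.4] z [104.7 123.4] 221
   lat -65 -30 rad -175.4 z [104.3 122.7]
   lat -30 30 rad -175.3 z [106.4 122.9]
   lat 30 65 rad -175.4 z [107.4 122.8]
scene shelf lip rad [-189.2] lat [-81.8  82.1]
  tray front rad [-179.5 -178.2 -176.4] lat [-69.9  69.2] z [104.4 123.5] 130
   lat -65 -30 rad -175.7 z [105.3 122.9]
   lat -30 30 rad -175.6 z [104.9 123.5]
   lat 30 65 rad -175.4 z [105.8 122.6]
```

View pics/t1c.png

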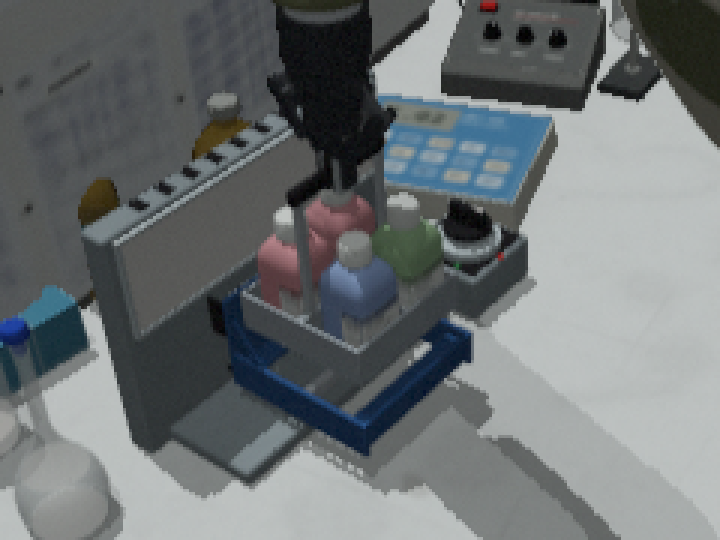

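>>> send_rows(offset=[[1,1,0],[1,2,8],[1,2,17],[1,2,24],[1,2,30]], roll=[0,0,0,0,0])

```text
clock: 63.05
position: [0.5872, 0.2297, 0.2184]
ee_rot: [0.562, 0.827, 0.001, -0.012]
ft_force: [-0.4, 0.3, -7.2]
grip_width: 0.081
```

>>> send_rows(offset=[[0,0,3],[0,0,6],[0,0,9],[0,0,12],[0,0,12]], roll=[0,0,0,0,0])

```text
clock: 63.47
position: [0.5875, 0.2303, 0.2083]
ee_rot: [0.562, 0.827, 0.002, -0.012]
ft_force: [-0.9, 0.9, -4.6]
grip_width: 0.086
```

```bash
python3 tl.py; python3 tr.py t2 85
```

```text
t 63.47 p [587.5 230.3 208.3] q [ 0.562  0.827  0.002 -0.012] F [-0.9  0.9 -4.6] T [-0.13  0.1  -0.04] g 0.086
[-1.176  0.556  1.066  1.509 -0.509  1.384  0.307]
[[-0.368, 0.9297, -0.0179], [0.9296, 0.3683, 0.0169], [0.0223, -0.0105, -0.9997]]
radial z -0.0105 lat 0.0223 x 0.0 pos rad/lat -0.1023 -0.0021
tilt xy [-0.018  0.017] az/r 21.4 0.631
side shelf lip rad [-188.6] lat [-75.5  81. ]
  tray front rad [-177.  -176.  -174.8] lat [-71.6  70.7] z [ 65.8 105.6] 624
   lat -65 -30 rad -174.0 z [ 64.8 102.5]
   lat -30 30 rad -174.3 z [ 67.2 103.4]
   lat 30 65 rad -174.4 z [ 66.3 103.4]
scene shelf lip rad [-189.] lat [-79.8  82.2]
  tray front rad [-178.9 -177.2 -175.2] lat [-69.1  70.5] z [ 65.6 105.4] 334
   lat -65 -30 rad -174.2 z [ 65.4 102.6]
   lat -30 30 rad -174.2 z [ 66.6 103.5]
   lat 30 65 rad -174.4 z [ 67.5 102.8]
```

>>> send_rows(offset=[[0,0,1],[0,0,2],[0,0,3],[0,0,3],[0,0,3]], roll=[0,0,0,0,0])

```text
clock: 63.98
position: [0.5875, 0.2309, 0.2078]
ee_rot: [0.562, 0.827, 0.003, -0.012]
ft_force: [-13.0, 2.0, 17.3]
grip_width: 0.08
```

>>> send_rows(offset=[[0,0,0],[0,0,0],[0,0,0],[0,0,0],[0,0,0]], roll=[0,0,0,0,0], jaw=0.35)

```text
clock: 64.4
position: [0.5877, 0.2298, 0.2051]
ee_rot: [0.562, 0.827, 0.002, -0.012]
ft_force: [0.8, -0.3, 0.2]
grip_width: 0.352
```

>>> send_rows(offset=[[0,0,-15],[0,0,-40],[0,0,-75],[0,0,-110],[0,0,-150]], roll=[0,0,0,0,0])

```text
clock: 64.82
position: [0.5897, 0.2274, 0.3558]
ee_rot: [0.562, 0.827, 0.001, -0.012]
ft_force: [0.5, 0.2, 0.9]
grip_width: 0.352
```

```bash
python3 tl.py; python3 tr.py t3 85
python3 - <<'E'
from h import *
# knob bearing from side + scene clouds
n=np.array([.9298,.3681]);t=np.array([-n[1],n[0]])
for nm in ('side','scene'):
    im,d,p=grab(nm);X=cloud(d,p);hsv=cv2.cvtColor(im,cv2.COLOR_BGR2HSV)
    S=np.stack([(X[...,:2]@n-.7333)*1e3,X[...,:2]@t*1e3,X[...,2]*1e3],-1)
    m=(d>0)&(abs(S[...,0]+80)<60)&(abs(S[...,1]+205)<60)
    q=S[m&(S[...,2]>96)&(S[...,2]<110)];print(nm,'knob',len(q),cv2.minAreaRect(q[:,:2].astype(np.float32)),q[:,2].max())
    q=S[m&(abs(S[...,2]-83)<4)];print('  disc',np.percentile(q,[2,98],0).round(1).tolist())
    q=S[m&(abs(S[...,2]-55)<3)];print('  box',cv2.minAreaRect(q[:,:2].astype(np.float32)))
E
```

```text
t 64.82 p [589.7 227.4 355.8] q [ 0.562  0.827  0.001 -0.012] F [0.5 0.2 0.9] T [ 0.02 -0.07 -0.07] g 0.352
[-1.142  0.499  1.113  1.252 -0.463  1.663  0.257]
[[-0.3674, 0.9299, -0.0189], [0.9298, 0.3677, 0.0156], [0.0214, -0.0119, -0.9997]]
radial z -0.0119 lat 0.0214 x 0.0006 pos rad/lat -0.1013 -0.0056
tilt xy [-0.019  0.016] az/r 21.1 0.632
side shelf lip rad [-188.] lat [-77.3  80.9]
  tray front rad [-180.6 -175.9 -174.5] lat [-68.9  70.4] z [ 65.2 105.9] 611
   lat -65 -30 rad -174.2 z [ 65. 100.]
   lat -30 30 rad -173.9 z [65.4 99.6]
   lat 30 65 rad -173.8 z [ 65.2 100.8]
scene shelf lip rad [-189.5] lat [-79.7  81.9]
  tray front rad [-178.1 -176.6 -175.1] lat [-67.8  69.9] z [ 65.6 104.8] 330
   lat -65 -30 rad -173.8 z [ 68.  100.9]
   lat -30 30 rad -174.6 z [ 65.6 101.7]
   lat 30 65 rad -174.4 z [ 65.9 102.4]
side knob 57 ((-84.06532287597656, -206.44671630859375), (16.598102569580078, 48.58468246459961), 88.44469451904297) 108.54074598040438
  disc [[-109.2, -227.7, 79.3], [-62.3, -180.0, 85.7]]
  box ((-80.32379150390625, -207.88607788085938), (98.80416107177734, 98.58011627197266), 87.21855926513672)
scene knob 37 ((-81.78949737548828, -206.62872314453125), (17.99473762512207, 45.27122497558594), 87.56844329833984) 107.00793839623489
  disc [[-109.8, -227.7, 79.1], [-63.2, -182.1, 86.9]]
  box ((-82.51545715332031, -203.61697387695312), (102.01138305664062, 99.61322784423828), 88.89514923095703)
```

>>> send_rows(offset=[[-38,3,0],[-77,7,0],[-116,11,0],[-155,15,0],[-190,18,0]], roll=[-0.11,-0.22,-0.33,-0.44,-0.55])

```text
clock: 65.43
position: [0.677, 0.0554, 0.3488]
ee_rot: [0.314, 0.949, 0.004, -0.012]
ft_force: [1.1, 0.4, -0.1]
grip_width: 0.35
```

>>> send_rows(offset=[[0,0,0],[0,0,20],[0,0,40],[0,0,60],[0,0,80]], roll=[-0.11,-0.22,-0.33,-0.44,-0.55])

```text
clock: 65.85
position: [0.6746, 0.059, 0.2679]
ee_rot: [0.044, 0.999, 0.008, -0.01]
ft_force: [0.8, -0.5, -0.5]
grip_width: 0.351
```

>>> send_rows(offset=[[0,0,0],[0,0,10],[0,0,20],[0,0,20],[0,0,20]], roll=[-0.11,-0.22,-0.33,-0.44,-0.47])

```text
clock: 66.27
position: [0.6739, 0.0594, 0.2482]
ee_rot: [-0.19, 0.982, 0.01, -0.009]
ft_force: [0.3, -0.5, 1.1]
grip_width: 0.348
```

>>> send_rows(offset=[[0,0,0],[0,0,0],[0,0,0],[0,0,0],[0,0,0]], roll=[0,0,0,0,0])

```text
clock: 66.68
position: [0.6749, 0.0592, 0.2505]
ee_rot: [-0.186, 0.982, 0.01, -0.007]
ft_force: [0.0, 0.5, -0.4]
grip_width: 0.35
```

```bash
python3 tl.py
cat > kn.py <<'E'
from h import *
import sys
im,d,p=grab('wrist',sys.argv[1]);X=cloud(d,p)*1e3
m=(d>0)&(abs(X[...,0]-681)<45)&(abs(X[...,1]-47)<45)
q=X[m&(X[...,2]>101)&(X[...,2]<110)];print('bar',cv2.minAreaRect(q[:,:2].astype(np.float32)),np.median(q[:,2]),len(q))
q=X[m&(abs(X[...,2]-83)<3)];c,r=cv2.minEnclosingCircle(q[:,:2].astype(np.float32));print('disc',np.round(c,1),r,np.median(q[:,2]),len(q))
E
python3 kn.py k1
```

```text
t 66.68 p [674.9  59.2 250.5] q [-0.186  0.982  0.01  -0.007] F [ 0.   0.5 -0.4] T [-0.06 -0.02  0.01] g 0.35
[-0.624  0.531  0.733  1.289 -0.363  1.469  2.028]
[[-0.9303, -0.3662, -0.0182], [-0.3665, 0.9303, 0.016], [0.0111, 0.0216, -0.9997]]
radial z -0.011 lat 0.0216 x -1.0 pos rad/lat -0.084 -0.1934
tilt xy [-0.018  0.016] az/r 5.0 0.677
bar ((681.4718017578125, 45.94524002075195), (45.076480865478516, 11.964713096618652), 21.797170639038086) 104.5504147431366 772
disc [681.7  46. ] 26.825031280517578 82.84562642975928 2031
```

View pics/k1.png

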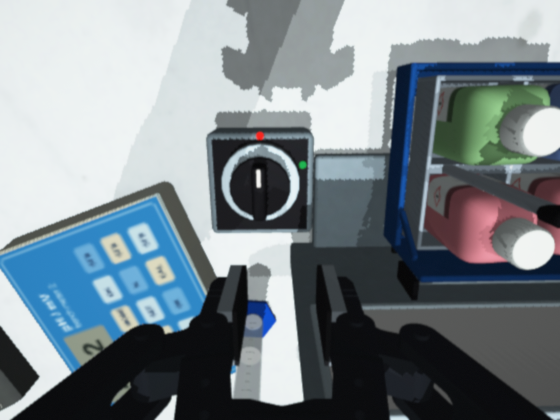

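>>> send_rows(offset=[[-3,-18,20],[-3,-18,55],[-3,-18,90],[-3,-18,120],[-3,-18,140]], roll=[0,0,0,0,0])

```text
clock: 67.15
position: [0.6804, 0.0459, 0.1069]
ee_rot: [-0.187, 0.982, 0.01, -0.009]
ft_force: [-0.2, 0.0, -0.6]
grip_width: 0.35
```

>>> send_rows(offset=[[0,0,0],[0,0,0],[0,0,0],[0,0,0],[0,0,0]], roll=[0,0,0,0,0])

```text
clock: 67.57
position: [0.6828, 0.0457, 0.1122]
ee_rot: [-0.187, 0.982, 0.01, -0.006]
ft_force: [-0.3, 0.2, 0.4]
grip_width: 0.348
```

```bash
python3 tl.py '(681.5,46,86)'
```

```text
t 67.57 p [682.8  45.7 112.2] q [-0.187  0.982  0.01  -0.006] F [-0.3  0.2  0.4] T [-0.03 -0.02  0.  ] g 0.348
[-0.586  0.637  0.683  1.44  -0.428  1.229  2.099]
[[-0.9302, -0.3668, -0.0153], [-0.367, 0.9301, 0.0166], [0.0081, 0.0211, -0.9997]]
radial z -0.0081 lat 0.0211 x -1.0 pos rad/lat -0.0816 -0.2088
tilt xy [-0.015  0.017] az/r 3.8 0.684
to (681.5,46,86) [ 1.  0. 26.]
```

>>> send_rows(offset=[[1,0,10],[1,0,20],[1,0,25],[1,0,25],[1,0,25]], roll=[0,0,0,0,0])

```text
clock: 67.98
position: [0.6801, 0.0458, 0.0848]
ee_rot: [-0.187, 0.982, 0.01, -0.008]
ft_force: [0.3, -0.3, 0.5]
grip_width: 0.346
```

>>> send_rows(offset=[[0,0,0],[0,0,0],[0,0,0],[0,0,0],[0,0,0]], roll=[0,0,0,0,0], jaw=0, newtons=60)

```text
clock: 68.4
position: [0.6807, 0.0451, 0.0857]
ee_rot: [-0.187, 0.982, 0.009, -0.007]
ft_force: [0.8, -3.1, 1.4]
grip_width: 0.123
```

>>> send_rows(offset=[[0,0,2],[0,0,4],[0,0,6],[0,0,7],[0,0,7]], roll=[0,0,0,0,0])

```text
clock: 68.82
position: [0.6808, 0.0451, 0.0796]
ee_rot: [-0.186, 0.982, 0.009, -0.007]
ft_force: [-1.2, -3.8, 9.9]
grip_width: 0.121
```

```bash
python3 tl.py
```

```text
t 68.82 p [680.8  45.1  79.6] q [-0.186  0.982  0.009 -0.007] F [-1.2 -3.8  9.9] T [-1.05  0.39  0.09] g 0.121
[-0.579  0.665  0.668  1.471 -0.445  1.174  2.112]
[[-0.9304, -0.3663, -0.0166], [-0.3665, 0.9303, 0.0159], [0.0096, 0.0208, -0.9997]]
radial z -0.0096 lat 0.0209 x -1.0 pos rad/lat -0.0837 -0.2087
tilt xy [-0.017  0.016] az/r 3.8 0.682
```

>>> send_rows(offset=[[0,0,1],[0,0,1],[0,0,1],[0,0,1],[0,0,1]], roll=[0.1,0.2,0.3,0.4,0.5])

```text
clock: 69.23
position: [0.681, 0.0455, 0.0795]
ee_rot: [0.065, 0.998, 0.008, -0.009]
ft_force: [-5.2, -3.5, 16.0]
grip_width: 0.125
```

>>> send_rows(offset=[[0,0,0],[0,0,0],[0,0,0],[0,0,0],[0,0,0]], roll=[0.1,0.2,0.3,0.4,0.5])

```text
clock: 69.65
position: [0.6813, 0.0458, 0.0795]
ee_rot: [0.309, 0.951, 0.006, -0.01]
ft_force: [-3.2, -1.9, 16.3]
grip_width: 0.124
```

>>> send_rows(offset=[[0,0,0],[0,0,0],[0,0,0],[0,0,0],[0,0,0]], roll=[0.08,0.15,0.2,0.22,0.22])

```text
clock: 70.07
position: [0.6814, 0.0459, 0.0795]
ee_rot: [0.41, 0.912, 0.004, -0.01]
ft_force: [-3.3, -2.1, 17.6]
grip_width: 0.123
```

```bash
python3 tl.py
```

```text
t 70.07 p [681.4  45.9  79.5] q [ 0.41   0.912  0.004 -0.01 ] F [-3.3 -2.1 17.6] T [-0.5   0.55  0.36] g 0.123
[-0.724  0.765  0.921  1.479 -0.642  1.231  1.016]
[[-0.6635, 0.748, -0.015], [0.7478, 0.6637, 0.0165], [0.0223, -0.0003, -0.9998]]
radial z -0.0079 lat 0.0209 x -0.3417 pos rad/lat -0.0828 -0.2082
tilt xy [-0.015  0.016] az/r 3.9 0.683
```

>>> send_rows(offset=[[0,0,-3],[0,0,-6],[0,0,-8],[0,0,-8],[0,0,-8]], roll=[0,0,0,0,0], newtons=20)

```text
clock: 70.48
position: [0.6812, 0.0459, 0.0857]
ee_rot: [0.409, 0.912, 0.004, -0.011]
ft_force: [4.7, -2.9, 2.5]
grip_width: 0.126
```

>>> send_rows(offset=[[0,0,0],[0,0,0],[0,0,0],[0,0,0],[0,0,-10]], roll=[0,0,0,0,0], jaw=0.35)

```text
clock: 70.9
position: [0.6793, 0.0462, 0.0935]
ee_rot: [0.41, 0.912, 0.003, -0.013]
ft_force: [-0.4, -0.5, -1.2]
grip_width: 0.351
```

>>> send_rows(offset=[[0,0,-30],[0,0,-65],[0,0,-100],[0,0,-130],[0,0,-165]], roll=[0,0,0,0,0])

```text
clock: 71.32
position: [0.683, 0.0429, 0.2621]
ee_rot: [0.41, 0.912, 0.004, -0.012]
ft_force: [0.6, 0.8, 0.1]
grip_width: 0.352
```

>>> send_rows(offset=[[0,-15,-20],[0,-35,-40],[0,-55,-60],[0,-55,-60],[0,-55,-60]], roll=[0,0,0,0,0])

```text
clock: 71.73
position: [0.6434, 0.0044, 0.3224]
ee_rot: [0.41, 0.912, 0.005, -0.011]
ft_force: [-0.3, 0.9, -0.8]
grip_width: 0.35
```

```bash
python3 tl.py; python3 kn.py k2; python3 tr.py t4 85
```

```text
t 71.73 p [643.4   4.4 322.4] q [ 0.41   0.912  0.005 -0.011] F [-0.3  0.9 -0.8] T [-0.01 -0.03 -0.03] g 0.35
[-0.756  0.526  1.074  1.28  -0.47   1.608  0.971]
[[-0.6628, 0.7486, -0.0152], [0.7484, 0.663, 0.0174], [0.0231, 0.0002, -0.9997]]
radial z -0.0077 lat 0.0218 x -0.3408 pos rad/lat -0.1334 -0.2328
tilt xy [-0.015  0.017] az/r 0.4 0.643
bar ((681.6629638671875, 45.883575439453125), (11.910416603088379, 44.936012268066406), 42.857967376708984) 104.58026884175275 529
disc [681.7  45.7] 26.882266998291016 82.82189801895233 1360
side shelf lip rad [-188.2] lat [-75.9  81.2]
  tray front rad [-179.7 -175.9 -174.6] lat [-67.4  70.7] z [ 64.6 106.1] 613
   lat -65 -30 rad -173.9 z [65.9 99.6]
   lat -30 30 rad -174.1 z [ 64.  100.5]
   lat 30 65 rad -173.8 z [64.7 99.8]
scene shelf lip rad [-189.2] lat [-81.1  81.2]
  tray front rad [-178.1 -176.6 -174.7] lat [-69.6  71.4] z [ 65.8 105.6] 326
   lat -65 -30 rad -174.7 z [ 67.2 100.8]
   lat -30 30 rad -174.1 z [ 65.5 101.8]
   lat 30 65 rad -173.2 z [ 66.1 103.4]
```

View pics/k2.png

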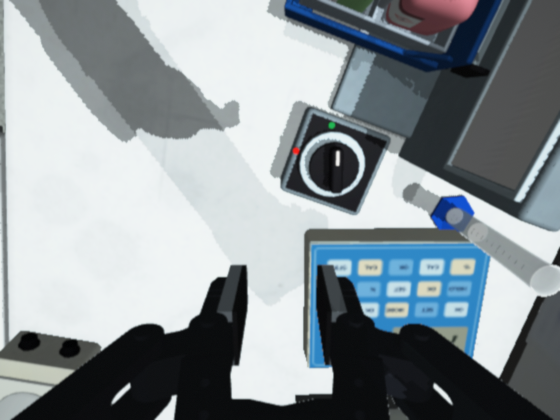

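Run:
```python
from meas import *
P,C=pts()
q=P[sel(P,.3,.4,-.29,-.2,.125,.15)];print('amber top',np.median(q,0).round(3),len(q))
n=np.array([.9298,.3681]);t=np.array([-n[1],n[0]])
S=np.c_[P[:,:2]@n-.7333,P[:,:2]@t,P[:,2]]
q=S[sel(S,-.19,-.02,-.09,.09,.176,.2)];print('caps z',len(q),np.percentile(q,[2,50,98],0).round(3).tolist())
im,d,p=grab('side','fin');cv2.imwrite('pics/finc.png',im[100:300,90:440].repeat(2,0).repeat(2,1))
```

```text
amber top [nan nan nan] 0
caps z 449 [[-0.157, -0.053, 0.176], [-0.132, 0.021, 0.183], [-0.065, 0.056, 0.198]]
  return _methods._mean(a, axis=axis, dtype=dtype,
  ret = um.true_divide(
```

View pics/finc.png

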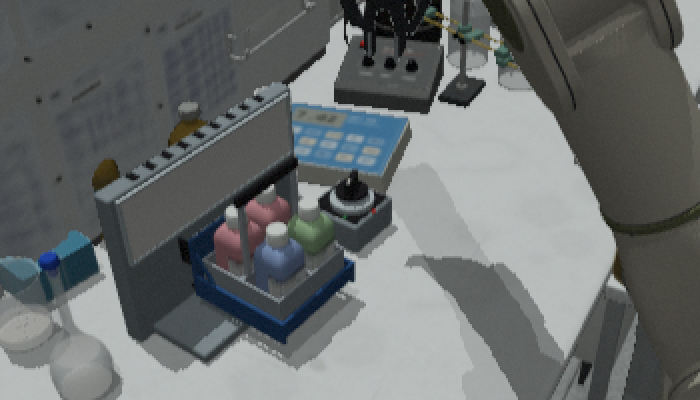

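Side view: the shelf hangs level with the loaded tray inside its rim (tray ~275,270) and the knob is up. The arm hides the amber bottle, so I'll look at it from above before handing in.

>>> send_rows(offset=[[9,-22,-25],[18,-44,-50],[28,-66,-75],[37,-90,-100],[46,-115,-125]], roll=[0,0,0,0,0])

```text
clock: 72.45
position: [0.5285, -0.0386, 0.4472]
ee_rot: [0.409, 0.912, 0.003, -0.012]
ft_force: [0.9, 1.0, 2.2]
grip_width: 0.349
```

>>> send_rows(offset=[[5,-38,0],[10,-76,0],[15,-115,0],[20,-120,0],[20,-120,0]], roll=[0,0,0,0,0])

```text
clock: 72.87
position: [0.4233, -0.1075, 0.449]
ee_rot: [0.411, 0.912, 0.008, -0.011]
ft_force: [-0.2, -0.5, 0.8]
grip_width: 0.347
```

Run:
```python
from h import *
st();im,d,p=grab('wrist','am');X=cloud(d,p)
m=(d>0)&(X[...,0]>.28)&(X[...,0]<.42)&(X[...,1]>-.32)&(X[...,1]<-.17)
q=X[m&(X[...,2]>.125)&(X[...,2]<.15)];print('amber',len(q),np.median(q,0).round(3) if len(q) else None)
for nm in('scene','side'):
    im,d,p=grab(nm);X=cloud(d,p);m=(d>0)&(abs(X[...,0]-.35)<.06)&(abs(X[...,1]+.24)<.06)&(X[...,2]>.02)&(X[...,2]<.16);q=X[m];print(nm,len(q),np.percentile(q,[2,50,98],0).round(3).tolist() if len(q) else None)
```

```text
t 72.87 p [ 423.3 -107.5  449. ] q [ 0.411  0.912  0.008 -0.011] F [-0.2 -0.5  0.8] T [-0.14 -0.02  0.02] g 0.347
amber 308 [ 0.355 -0.252  0.137]
scene 381 [[0.322, -0.266, 0.023], [0.341, -0.236, 0.085], [0.368, -0.221, 0.139]]
side 689 [[0.322, -0.266, 0.023], [0.34, -0.236, 0.084], [0.371, -0.222, 0.138]]
```

Amber is upright at its starting place, with its top at (355,-252,137) mm against (352,-253) at the start. Handing in.

```bash
python3 -c "
from workcell import manip; print(manip.hand_in())"
```

```text
the job is handed in; nothing more can be done
None
```

The job is done and handed in at about 73 s on the robot's clock, out of 208 s. `hand_in()` reports no verdict.

**What I did**
- **Shelf:** I hung it with its front tipped up about 0.19 rad. The moves take no tilt, so I got it by running the empty arm against its reach limits. I then set the shelf down squared to the stand and gripped it again with the tilted tool. After hanging it I brought the tool back to within about 0.025 rad of vertical.
- **Bottles and tray:** Red, blue, green and the second red each stand in their own compartment. The tray had already been knocked about 45 mm by then, so I measured it again before loading. I carried the loaded tray across and set it inside the shelf's rim.
- **Knob:** I pressed it about 6 mm at 10–18 N and turned it clockwise to the green mark.

**Last checks**
- **Shelf:** Level, at its home point within about 3 mm, rim at 72–73 mm.
- **Tray:** Rim at about 101 mm and level, inside the shelf's rim. The side view shows all four bottles upright in it.
- **Knob:** Turned 1.20 rad and sprung back up; its top is at 104.6 mm, as before.
- **Amber bottle:** Upright and within about 3 mm of where it started.
- **Flask:** Still standing in the last side view, and no move came near it, but I did not measure its position.

**What failed or disagreed**
- The first amber check failed because the arm hid the bottle; I moved the arm and repeated it.
- The wrist camera and the two fixed cameras disagreed by 2–3 mm on the shelf's position, so I used a value in between.
- I saw no sign of the grip slackening.

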